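Fetch the canister from behind the torch on a crowded hook

ROBOT

A 6-joint arm with a two-finger parallel gripper is mounted at the origin on the work surface. World frame = base frame: x ahead of the robot, y to its left, z up, the work surface at z = 0. Lengths are in m, angles in rad, forces in N, time in s.
With the tool pointing down it reaches from about 0.35 to 0.975 m from the base axis. Payload 17.4 kg.
Tool frame: the origin (TCP) lies midway between the tips of the shut fingers; the grasp point (between the pads) lies 19 mm behind it; y points along the fingers, x is the direction in which the jaws open and shut, and the axes are right-handed (so a half turn about y gives the same grasp; the last joint's range is limited). The gripper opens to 85 mm and grips with 20 to 120 N. Pads are 22 mm wide; open, the fingers measure 114 mm over their backs; the gripper's body (76 mm by 85 mm) begins 54 mm behind the grasp point. The pads swing forward as they close: fully open they stand 13 mm farther back than shut.
Start: joints at [-1.206, 0.116, 1.442, -0, 1.584, -0.038], TCP at [0.265, -0.621, 0.231] pointing down, gripper open.
Joint ranges: [-2.83, 2.83], [-0.83, 2.19], [0.07, 2.5], [-1.14, 4.28], [0.01, 3], [-2.97, 2.97]. Speed limits (rad/s): [1.89, 1.89, 2.22, 3.14, 3.14, 3.14].

INTERFACE

Orientations are given as a unit quaternion [w, x, y, z].
In Python, from cell import robot, get_image, camera_params, spot_in, cut_out, mark_of gives the robot as it stands.
- The arm moves only by the tool send_rows, never from a script. Its argument "steps" is a list of rows, each an object with "claw": the closure, from 0 (fully open) to 1 (shut); "travel": the shift along the tool's x, y, z in cm, a list of three; "twist": the turn about the tool's y in rad. A call has exactly 10 rows; each row is the pose to reach, as a shift and turn from the pose commanded when the call began, along the tool's axes at that moment; what a row does not reach only later rows make up. A row lasts 1/12 s, in which the tool goes at most 41.7 mm and 7.16 degrees, less where a joint would pass 70% of its speed; a pose out of reach is approached as far as the arm can. A call with a gripper value outside its range is refused whole. The fingers move at their own pace and stop on an object; "force" is the grip in N (left out, the last holds). Time passes only in rows, so rows that repeat a pose let the fingers close, or fill a call up. It gives the time, the measured TCP pose, the force and the opening at its end, in the units of the state.
- robot.sense(): the state, without advancing time (a new reading comes with each control period).
- get_image(name): name is "scene" or "side" or "wrist"; returns the picture (480x640x3 uint8, red, green, blue); there is no depth.
- camera_params(name): a dict with "fx", "fy", "cx", "cy" (pixels), "rvec" (rotation vector, rad) and "tvec" (3), from world to camera coordinates, as OpenCV has them. Camera axes: x right, y down, z forward; pixel columns grow to the right and rows downward; lengths in m; the calibration is good to about 2 mm. A picture is of the moment at which its call begins: read the wrist's pose just before it. camera_params takes no time and is no camera call; for the wrist camera it gives the pose at the moment of the call.
- robot.sign_off(): hands the job in, once; it reports no verdict.
Trained networks look in the newest picture that a camera, given by its name, has taken for a name from the list of things; names that differ only in an ending like _2 or _b are one class to them, and where a whole thing is asked for, a point or a joint stands for the part that bears it (a point fixed in the world has none). Each returns a list of dicts, best first, with "p" (0 to 1); they miss things now and then, are a little off and sometimes report something else, mostly with a low value. They report only what shows in the picture. A call takes as long as a camera call. They do not tell look-alikes from the thing itself.
- spot_in(thing, camera): "location" ([row, column] in pixels, amid what is visible of it).
- cut_out(thing, camera): "mask" (480x640 bool, what is visible of it) and "location" ([row, column] in pixels, amid what is visible of it).
- mark_of(thing, camera): "location" ([row, column] in pixels: a listed point, or the origin of a listed thing).
The state is a dict: "t": time; "joints": joint angles; "qvel": joint speeds; "tau": joint torques, N m; "ee_pos": TCP position; "ee_rot": TCP orientation; "ft_force": force on the tool from outside, world axes, zero at the start; "wrist_torque": the same for the moment, N m; "grip_width": finger opening in m.
Only numpy, scipy, OpenCV 4.12 (cv2) and the standard library are available. Lean on these libraries where they do the work, as an engineer would, in place of code of your own. Each camera call takes 0.05 s, during which the arm holds its last target. There are 200 camera calls.

TASK

The small aluminium canister hangs at the back of a hook under the shelf, with the torch hanging in front of it. First hang the torch by its loop on the empty hook next to it, leaving the canister where it hangs; then take the canister off and stand it upright on the round cork mat, wholly on the mat. Drop nothing, leave the torch hanging there, and leave the other things on the table where they are.

Things in the scene. Friction and masses are not known exactly. Their poses are not given: they have to be found in the camera images.
- torch: Plastic torch hanging lens-down, 106 mm long without its loop, head radius 21, barrel 16 mm, about 140 g (varies). Origin: centre of the lens face underneath; z runs up its axis, x as its hook's x. A closed rigid loop crowns it, z = 106 to 162 mm (opening z = 110 to 154). It starts in front on the crowded hook, about 100 mm out from the panel.
- torch_eye (a point): Middle of the underside of the roof of the torch's loop; on a hook it is 5 mm above the bar's axis. The loop stands in the thing's y-z plane, 50 mm wide outside (along y, the grip width, flat parallel side bars reaching up to this height), 10 mm thick along x, opening 36 mm wide, 44 mm high below this point; roof a shallow inverted V.
- canister: Aluminium canister, 82 mm high without its loop, radius 20 mm (lid 21), about 120 g (varies). Origin: centre of its flat underside; z runs up its axis, x as its hook's x. A closed rigid loop crowns it, z = 82 to 138 mm (opening z = 86 to 130). It starts behind the torch on the same hook, about 45 mm out from the panel, under the shelf board's edge.
- canister_eye (a point): Middle of the underside of the roof of the canister's loop; on a hook it is 5 mm above the bar's axis. The loop stands in the thing's y-z plane, 50 mm wide outside (along y, the grip width, flat parallel side bars reaching up to this height), 10 mm thick along x, opening 36 mm wide, 44 mm high below this point; roof a shallow inverted V.
- crowded_hook: The hook that holds torch (front) and canister (rear). Fixed. Origin: root of the bar on the panel, on the bar's axis; x points into the panel, z up. Round steel bar, 10 mm thick, level for 135 mm along -x, then the tip turns up: its top is 19 mm above the bar's axis, its end at x = -147 mm. Bar axis 220 mm above the table.
- spare_hook: The empty hook, 160 to 190 mm to either side of the crowded one on the same panel. Fixed. Origin: root of the bar on the panel, on the bar's axis; x points into the panel, z up. Round steel bar, 10 mm thick, level for 135 mm along -x, then the tip turns up: its top is 19 mm above the bar's axis, its end at x = -147 mm. Bar axis 220 mm above the table.
- shelf_unit: Grey melamine unit, fixed. Origin: table height, front face of its upright panel; x points into the panel, square to it. Panel y -300 to +180 mm, 360 mm high. The shelf board (z 360 to 378 mm) overhangs to x = -48 mm, over the rear thing: the gripper must lean, its body out along -x. White tilt-out bin below: y -300 to -174 mm, out to x = -145 mm, 215 mm high.
- mat: Round cork mat, radius 55 mm, 6 mm thick, fixed flat on the table. Origin: centre of its underside.
- mat_top (a point): Centre of the cork mat's upper face.
- bowl: Glass bowl of coin cells, rim radius 60 mm, 50 mm high. Bystander. Origin: centre of its underside.
- bulb: Spiral energy-saving bulb standing on its cap, 110 mm high, radius 23 mm. Bystander. Origin: centre of its underside.
- egg_holder: Egg-shaped silicone holder, radius 29 mm, 50 mm high. Bystander. Origin: centre of its underside.
- mug: White mug, radius 38 mm, 85 mm high, handle on its +y side. Bystander. Origin: centre of its underside.
- jar: Closed glass jar, radius 28 mm, 75 mm high. Bystander. Origin: centre of its underside.
- carton: Small cardboard carton, 70 x 45 x 30 mm. Bystander. Origin: centre of its underside.
Not all that is in view belongs to the job. Of the things shaped like the torch, the orange one is meant.

How it is judged:
On the way:
1. the torch hangs by its loop on the spare hook, let go, while the canister still hangs on its own hook (x of torch_eye in the frame of spare_hook between -0.135 and -0.008 m and y of torch_eye in the frame of spare_hook between -0.02 and 0.02 m and z of torch_eye in the frame of spare_hook between -0.003 and 0.012 m and contact force between the fingers and torch below 0.1 N and linear speed of torch below 0.08 m/s and x of canister_eye in the frame of crowded_hook between -0.135 and -0.008 m and y of canister_eye in the frame of crowded_hook between -0.02 and 0.02 m and z of canister_eye in the frame of crowded_hook between -0.003 and 0.012 m and contact force between the fingers and canister below 0.1 N), for 0.2 s.
At the end, for the whole second after the job is handed in: The torch hangs by its loop on the level bar of the spare hook, nearly still (within 20 mm sideways, -8 to +7 mm in height of its resting place); the canister stands upright (within 0.1 rad), at rest, on the cork mat, centre within 36 mm of the mat's centre; both are let go (x of torch_eye in the frame of spare_hook between -0.135 and -0.008 m and y of torch_eye in the frame of spare_hook between -0.02 and 0.02 m and z of torch_eye in the frame of spare_hook between -0.003 and 0.012 m and contact force between the fingers and torch below 0.1 N and linear speed of torch below 0.08 m/s and horizontal distance between canister and mat_top below 0.036 m and z of canister in the frame of mat_top between -0.003 and 0.004 m and angle between canister's own z axis and vertical below 0.1 rad and linear speed of canister below 0.03 m/s and contact force between the fingers and canister below 0.1 N); the robot touches nothing.
It fails at once if torch dropped: faster than 0.6 m/s with no finger on it (linear speed of torch above 0.6 m/s and contact force between the fingers and torch below 0.05 N).
It fails at once if canister dropped: faster than 0.6 m/s with no finger on it (linear speed of canister above 0.6 m/s and contact force between the fingers and canister below 0.05 N).
It fails at once if a bystander moved by more than 30 mm (distance of any of bowl, bulb, egg_holder, mug, jar, carton from where it was at the start of the episode above 0.03 m).
It also fails if it takes over 58 s, if anything falls off the work surface, if the arm or the gripper's body presses on something with over 40 N, if the wrist force passes 120 N, or if a joint passes its speed limit or range.

## Working session

There is one attempt and no reset: what is moved stays moved. The work goes in short steps, Python scripts to look and compute and a tool call to move; the robot and the scene stay as the last step left them, time stands still between calls to the robot, and variables do not carry over. Pictures are saved under pics/ and viewed, about 8 in all and at most 12, crops included, and the job is handed in when it is done.

Besides the shell and the picture viewer there is one more tool, called in YAML: its name, and indented under it one key for each argument. send_rows: Moves the arm, as the interface text tells. Its arguments: {"type":"object","properties":{"steps":{"type":"array","items":{"type":"object","properties":{"claw":{"type":"number"},"travel":{"type":"array","items":{"type":"number"}},"twist":{"type":"number"}}}},"force":{"type":"number"}},"required":["steps"]}

```bash
mkdir -p pics; ls; cat > h.py <<'E'
from cell import robot, get_image, camera_params, spot_in, cut_out, mark_of
import numpy as np, cv2
from scipy.spatial.transform import Rotation as R
def cam(n):
    p=camera_params(n);K=np.array([[p['fx'],0,p['cx']],[0,p['fy'],p['cy']],[0,0,1.]])
    return K,np.array(p['rvec'],float),np.array(p['tvec'],float)
def proj(c,P):
    K,r,t=c;return cv2.projectPoints(np.array(P,float).reshape(-1,1,3),r,t,K,None)[0].reshape(-1,2)
def ray(c,rc):
    K,r,t=c;Rm=cv2.Rodrigues(r)[0];d=Rm.T@np.linalg.inv(K)@[rc[1],rc[0],1];return -Rm.T@t,d/np.linalg.norm(d)
def onz(c,rc,z):
    o,d=ray(c,rc);return o+d*(z-o[2])/d[2]
def tri(c1,p1,c2,p2):
    o1,d1=ray(c1,p1);o2,d2=ray(c2,p2)
    s=np.linalg.lstsq(np.c_[d1,-d2],o2-o1,rcond=None)[0];a=o1+d1*s[0];b=o2+d2*s[1]
    return (a+b)/2,np.linalg.norm(a-b)
def save(im,n): cv2.imwrite('pics/'+n,im[:,:,::-1])
E
python3 - <<'E'
from h import *
np.set_printoptions(precision=4,suppress=True)
s=robot.sense();print(s['ee_pos'],s['ee_rot'],s['t'])
ims={}
for n in['scene','side']:
    im=get_image(n);save(im,n+'0.png');c=cam(n)
    o,_=ray(c,(240,320));print(n,'cam at',o)
    for th in['torch','torch_eye','canister','canister_eye','crowded_hook','spare_hook','shelf_unit','mat','mat_top']:
        print(n,th,[(np.round(d['location']).tolist(),round(d['p'],2)) for d in mark_of(th,n)[:4]])
    
print(robot.sense()['t'])
E
```

```text
pics
[ 0.2645 -0.6208  0.2305] [ 0.5902 -0.5897  0.3902 -0.3895] 0.0
scene cam at [ 0.9983 -0.3764  0.914 ]
scene torch [([182.0, 348.0], 0.93), ([181.0, 310.0], 0.65), ([216.0, 273.0], 0.55)]
scene torch_eye [([172.0, 268.0], 0.91), ([130.0, 349.0], 0.61), ([136.0, 314.0], 0.6), ([268.0, 341.0], 0.49)]
scene canister [([162.0, 363.0], 0.57)]
scene canister_eye [([121.0, 367.0], 0.67)]
scene crowded_hook [([110.0, 383.0], 0.6)]
scene spare_hook [([156.0, 442.0], 0.88)]
scene shelf_unit [([204.0, 402.0], 0.91), ([266.0, 337.0], 0.23)]
scene mat [([300.0, 238.0], 0.82)]
scene mat_top [([302.0, 236.0], 0.93), ([160.0, 363.0], 0.54), ([186.0, 349.0], 0.42), ([301.0, 239.0], 0.18)]
side cam at [ 1.0822 -0.1145  1.0002]
side torch [([205.0, 396.0], 0.98), ([190.0, 375.0], 0.74), ([207.0, 322.0], 0.68)]
side torch_eye [([163.0, 402.0], 0.91), ([168.0, 324.0], 0.75), ([146.0, 379.0], 0.61)]
side canister [([198.0, 417.0], 0.63)]
side canister_eye [([160.0, 426.0], 0.65)]
side crowded_hook [([160.0, 449.0], 0.72)]
side spare_hook [([224.0, 472.0], 0.66), ([249.0, 437.0], 0.58), ([317.0, 210.0], 0.24)]
side shelf_unit [([248.0, 435.0], 0.64)]
side mat [([264.0, 250.0], 0.6)]
side mat_top [([264.0, 252.0], 0.95)]
1.0
```

View pics/scene0.png

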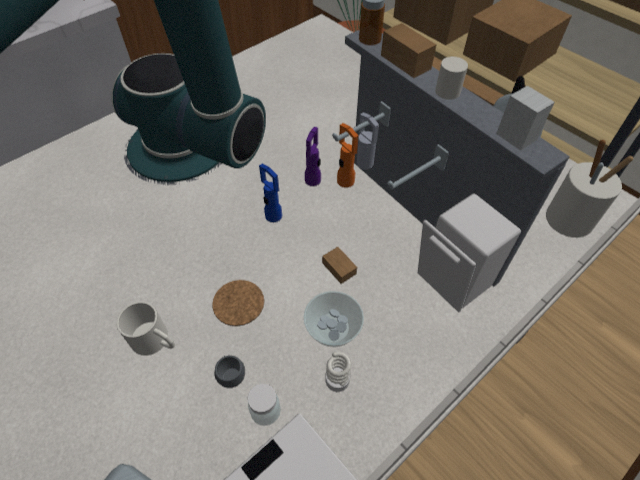

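View pics/side0.png

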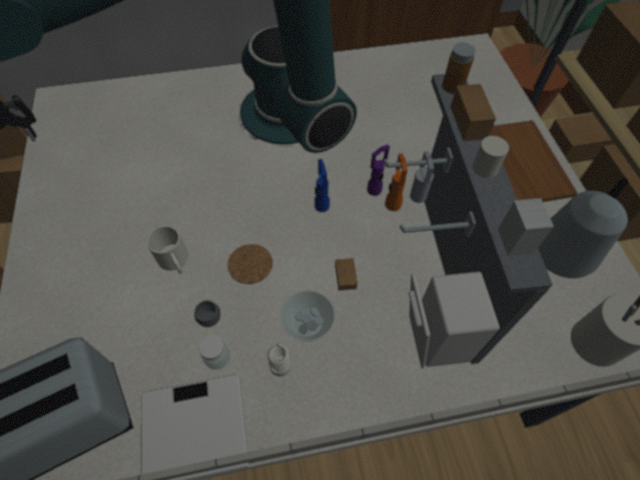

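The orange torch is in front on the far hook: scene (row 155, col 347), side (185, 398). The canister is behind it. The spare hook is nearer the camera, with its root at scene (156,442) and side (224,472). Purple and blue look-alikes stand on the table, and the mat is at scene (302,237).

```bash
python3 - <<'E'
from h import *
np.set_printoptions(precision=4,suppress=True)
a,b=cam('scene'),cam('side')
for n,p,q,z in [('torch',(182,348),(205,396),None),('teye',(130,349),(163,402),.225),('can',(162,363),(198,417),None),('ceye',(121,367),(160,426),.225),('croot',(110,383),(160,449),.22),('sroot',(156,442),(224,472),.22),('sTip',(186,391),(228,404),.235),('mat',(302,236),(264,252),.006),('purple',(181,310),(190,375),0),('peye',(136,314),(146,379),.154),('blue',(216,273),(207,322),0),('unit',(204,402),(248,435),0),
 ('boardfrontL',(38,346),(77,434),.378),('boardfrontR',(192,548),(288,538),.378)]:
    t,e=tri(a,p,b,q);print(n,t,round(e,4),*( [onz(a,p,z)[:2],onz(b,q,z)[:2]] if z is not None else []))
sc,sd=(get_image('scene'),get_image('side'))
A=cv2.resize(sc[90:230,290:470],None,fx=4,fy=4,interpolation=3);B=cv2.resize(sd[130:260,340:500],None,fx=4,fy=4,interpolation=3)
save(A,'a1.png');save(B,'b1.png')
for n in['bowl','bulb','egg_holder','mug','jar','carton']:
    l1=mark_of(n,'scene')[:1];l2=mark_of(n,'side')[:1]
    if l1 and l2: print(n,tri(a,l1[0]['location'],b,l2[0]['location']))
E
```

```text
torch [0.4457 0.2096 0.0605] 0.0052
teye [0.454  0.1948 0.232 ] 0.0 [0.4484 0.2007] [0.4482 0.1977]
can [0.4508 0.2554 0.0936] 0.0061
ceye [0.4501 0.252  0.223 ] 0.0028 [0.4534 0.2494] [0.4498 0.2516]
croot [0.4501 0.3056 0.2186] 0.0064 [0.4471 0.3062] [0.4553 0.3037]
sroot [0.6247 0.293  0.2176] 0.0011 [0.6267 0.2903] [0.6255 0.2919]
sTip [0.6118 0.1543 0.2204] 0.0047 [0.6225 0.1419] [0.6179 0.1499]
mat [ 0.4889 -0.1633 -0.0267] 0.0031 [ 0.5049 -0.1703] [ 0.5095 -0.1618]
purple [ 0.3195  0.1991 -0.0315] 0.0005 [0.3424 0.1799] [0.3425 0.1896]
peye [0.3576 0.1767 0.174 ] 0.0186 [0.3527 0.186 ] [0.3273 0.1868]
blue [ 0.3666  0.0393 -0.0051] 0.0009 [0.3695 0.0372] [0.3708 0.0385]
unit [0.5631 0.2787 0.0265] 0.0027 [0.5516 0.2975] [0.5475 0.2898]
boardfrontL [0.358  0.269  0.3679] 0.0022 [0.3715 0.2561] [0.368  0.2633]
boardfrontR [0.8214 0.3186 0.2741] 0.033 [0.8635 0.1954] [0.8442 0.2641]
bowl (array([ 0.669 , -0.05  , -0.0454]), np.float64(0.004722038529668102))
bulb (array([ 0.7721, -0.1301,  0.0033]), np.float64(0.0006818944941869358))
egg_holder (array([ 0.642 , -0.2692,  0.0292]), np.float64(0.0030364675154256706))
mug (array([ 0.4539, -0.351 , -0.0009]), np.float64(0.006221530723756448))
jar (array([ 0.7161, -0.269 , -0.0174]), np.float64(0.000814143753873682))
carton (array([0.5897, 0.0521, 0.0094]), np.float64(0.002512424341215945))
```

View pics/a1.png

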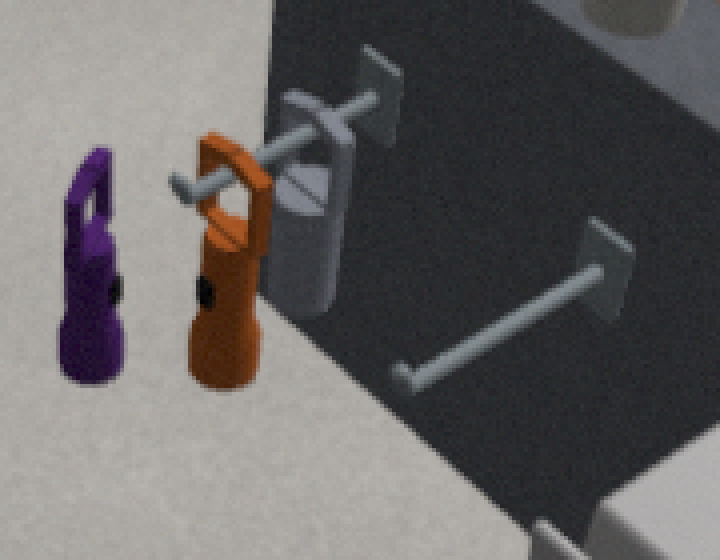

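View pics/b1.png

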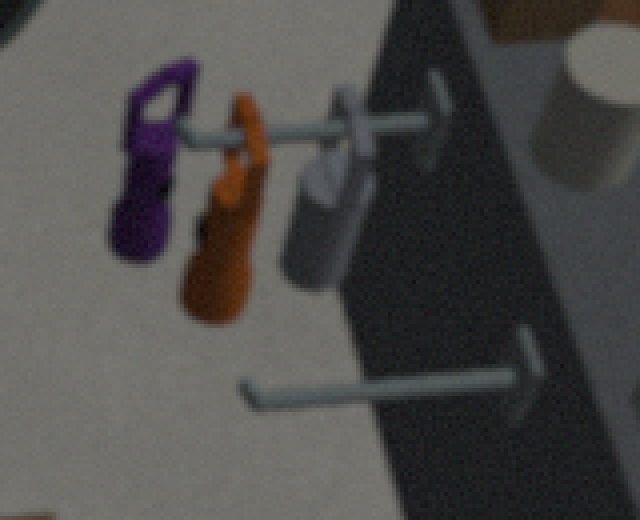

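```bash
cat > fit.py <<'E'
from h import *
from scipy.optimize import least_squares
np.set_printoptions(precision=4,suppress=True)
a,b=cam('scene'),cam('side')
obs=[('s',0,0,[439.2,157.6],[468.4,224.1]),('s',-.135,0,[393.4,185.3],[404.1,229.6]),('s',-.147,.017,[390.2,181.6],[401.1,225.8]),
('c',0,0,[382.6,114.1],[445.8,160.1]),('c',-.135,0,[338.4,137.6],[387.1,163.6]),('c',-.147,.017,[334.6,135.1],[385.1,161.6])]
def pt(p,h,x,z):
    c,s=np.cos(p[2]),np.sin(p[2]);y=0 if h=='c' else -p[3]
    return [p[0]+c*x-s*y,p[1]+s*x+c*y,.22+z]
def f(p):
    r=[]
    for h,x,z,u,v in obs:
        P=pt(p,h,x,z);r+=list(proj(a,P)[0]-u)+list(proj(b,P)[0]-v)
    return np.array(r)
if __name__=='__main__':
    s=least_squares(f,[.45,.305,np.pi/2,.175],loss='soft_l1');print(s.x);print(s.fun.reshape(-1,4))
    Rt=R.from_quat(robot.sense()['ee_rot'],scalar_first=True).as_matrix();print(Rt)
    p=s.x;ax=np.array([np.cos(p[2]),np.sin(p[2]),0])
    for n,q,w in [('teye',(130,349),(163,402)),('ceye',(121,367),(160,426))]:
        m=(onz(a,q,.225)+onz(b,w,.225))/2; d=m[:2]-p[:2]; print(n,m, 'x',d@ax[:2],'y',-ax[1]*d[0]+ax[0]*d[1])
    print('sroot',pt(p,'s',0,0))
E
python3 fit.py
```

```text
[0.4554 0.3013 1.5055 0.1684]
[[ 1.5671 -2.4599  2.4876 -0.8264]
 [-1.4383  0.232   1.0053  0.7458]
 [-1.8126  0.692  -0.6092  0.4266]
 [ 1.6178 -1.3207  2.2106  0.0829]
 [-1.8725  1.1384  0.5894  2.4264]
 [-2.3565 -0.1827 -1.8851 -0.3097]]
[[ 0.392   0.      0.92  ]
 [-0.92   -0.0001  0.392 ]
 [ 0.0001 -1.     -0.    ]]
teye [0.4483 0.1992 0.225 ] x -0.10238194347859744 y 0.00041812705104532586
ceye [0.4516 0.2505 0.225 ] x -0.05099393790892373 y 0.00044215126542129475
sroot [np.float64(0.6234178443146003), np.float64(0.29036077886431816), 0.22]
```

```bash
cat >> h.py <<'E'
def loc(start,hd,target,hd2=None):
    """cm travel in tool axes for tool pointing down, jaw x heading hd (deg), twist"""
    c,s=np.cos(np.radians(hd)),np.sin(np.radians(hd));d=np.array(target)-start
    return np.round([100*(c*d[0]+s*d[1]),-100*d[2],100*(-s*d[0]+c*d[1])],2), None if hd2 is None else round(-np.radians(hd2-hd),3)
def state():
    s=robot.sense();M=R.from_quat(s['ee_rot'],scalar_first=True).as_matrix()
    return np.array(s['ee_pos']),np.degrees(np.arctan2(M[1,0],M[0,0])),M,s
E
python3 - <<'E'
from h import *
p,h,M,s=state();print(h,loc(p,h,[.47,-.22,.36],-3.74))
E
```

```text
-66.92173935365892 (array([-28.84, -12.87,  34.62]), np.float64(-1.103))
```

send_rows:
  steps:
    - {"claw":0,"travel":[-2.9,-1.3,3.5],"twist":-0.11}
    - {"claw":0,"travel":[-5.8,-2.6,6.9],"twist":-0.22}
    - {"claw":0,"travel":[-8.7,-3.9,10.4],"twist":-0.33}
    - {"claw":0,"travel":[-11.5,-5.1,13.8],"twist":-0.44}
    - {"claw":0,"travel":[-14.4,-6.4,17.3],"twist":-0.55}
    - {"claw":0,"travel":[-17.3,-7.7,20.8],"twist":-0.66}
    - {"claw":0,"travel":[-20.2,-9,24.2],"twist":-0.77}
    - {"claw":0,"travel":[-23.1,-10.3,27.7],"twist":-0.88}
    - {"claw":0,"travel":[-26,-11.6,31.2],"twist":-0.99}
    - {"claw":0,"travel":[-28.8,-12.9,34.6],"twist":-1.103}
  force: 40

```text
t: 2.53
ee_pos: [0.4476, -0.2625, 0.3467]
ee_rot: [-0.707, 0.707, -0.021, 0.021]
ft_force: [0.2, -0.3, -0.5]
grip_width: 0.0855
```

```bash
python3 - <<'E'
from h import *
p,h,M,s=state();print(p,h,s['joints'],s['t'])
print(loc(p,h,[.446,.16,.36],-3.74))
E
```

```text
[ 0.44756455 -0.26252896  0.34674802] -3.4252710336524266 [-5.79653771e-01 -2.31458548e-01  1.58951119e+00  3.48859801e-06
  1.78283747e+00 -5.19870672e-01] 2.5333
(array([-2.68, -1.33, 42.17]), np.float64(0.005))
```

send_rows:
  steps:
    - {"claw":0,"travel":[0,-0.2,3.8],"twist":0}
    - {"claw":0,"travel":[0,-0.4,7.6],"twist":0}
    - {"claw":0,"travel":[0,-0.4,11.4],"twist":0}
    - {"claw":0,"travel":[0,-0.4,15.2],"twist":0}
    - {"claw":0,"travel":[-0.5,-0.4,19],"twist":0}
    - {"claw":0,"travel":[-1,-0.4,22.8],"twist":0}
    - {"claw":0,"travel":[-1.5,-0.4,26.6],"twist":0}
    - {"claw":0,"travel":[-2,-0.4,30.4],"twist":0}
    - {"claw":0,"travel":[-2,-0.4,34],"twist":0}
    - {"claw":0,"travel":[-2,-0.4,36],"twist":0}

```text
t: 3.37
ee_pos: [0.4501, 0.0991, 0.3502]
ee_rot: [0.707, -0.706, 0.022, -0.023]
ft_force: [-0.5, -0.9, -0.8]
grip_width: 0.0853
```

```bash
python3 - <<'E'
from h import *
np.set_printoptions(precision=4,suppress=True)
p,h,M,s=state();print(p,h,np.array(s['joints']),s['t'],np.abs(s['qvel']).max())
im=get_image('wrist');c=cam('wrist');save(im,'w1.png');print(ray(c,(240,320)))
for th in['torch_eye','canister_eye','torch','canister','crowded_hook','spare_hook']:
    for d in mark_of(th,'wrist')[:3]: print(th,np.round(d['location']),round(d['p'],2),onz(c,d['location'],.225))
p,h,M,s=state();print(p,h,s['t'])
E
```

```text
[0.4501 0.0991 0.3502] -3.6182338816216966 [ 0.161  -0.3591  1.6842  0.0006  1.8157  0.2243] 3.3667 0.47195912281749347
(array([0.4558, 0.1742, 0.493 ]), array([-0.0107, -0.2903, -0.9569]))
torch_eye [ 79. 303.] 0.93 [0.4482 0.2021 0.225 ]
torch_eye [276. 236.] 0.88 [0.3879 0.0683 0.225 ]
torch_eye [113. 183.] 0.83 [0.3676 0.1862 0.225 ]
torch [116. 226.] 0.92 [0.3957 0.1828 0.225 ]
torch [ 99. 310.] 0.87 [0.4517 0.19   0.225 ]
torch [231. 260.] 0.8 [0.4101 0.1023 0.225 ]
canister [ 29. 308.] 0.79 [0.4538 0.231  0.225 ]
crowded_hook [328. 551.] 0.3 [0.6295 0.0098 0.225 ]
[0.4507 0.0952 0.35  ] -3.7933161146315966 3.7167
```

View pics/w1.png

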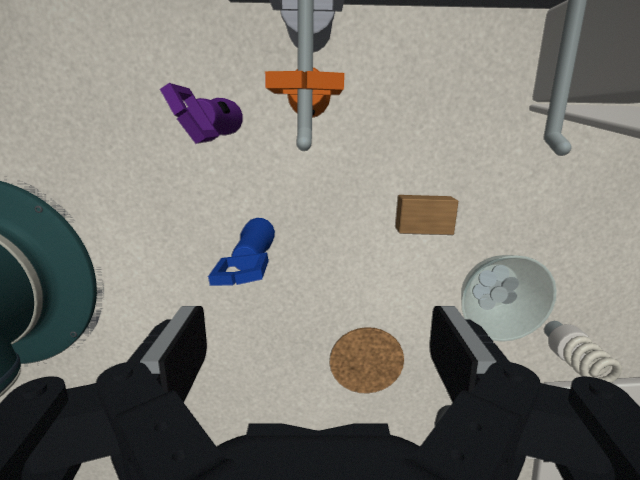

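Wrist view: torch loop at (80,304), canister at (29,308) behind it, crowded bar along col 304 with its tip at (143,304), spare tip at (140,555). The eye estimate (0.448, 0.201) agrees with the other cameras. Next I descend onto the torch loop.

send_rows:
  steps:
    - {"claw":0,"travel":[-0.3,0,3.5],"twist":0}
    - {"claw":0,"travel":[-0.6,1,7],"twist":0}
    - {"claw":0,"travel":[-0.9,3,10],"twist":0}
    - {"claw":0,"travel":[-0.9,6,10.2],"twist":0}
    - {"claw":0,"travel":[-0.9,9,10.2],"twist":0}
    - {"claw":0,"travel":[-0.9,12,10.2],"twist":0}
    - {"claw":0,"travel":[-0.9,14,10.2],"twist":0}
    - {"claw":0,"travel":[-0.9,15.5,10.2],"twist":0}
    - {"claw":0,"travel":[-0.9,16,10.2],"twist":0}
    - {"claw":0,"travel":[-0.9,16,10.2],"twist":0}

```text
t: 4.55
ee_pos: [0.4482, 0.1976, 0.189]
ee_rot: [-0.706, 0.707, -0.024, 0.023]
ft_force: [0.1, -0.0, -0.1]
grip_width: 0.0855
```

```bash
python3 - <<'E'
from h import *
np.set_printoptions(precision=4,suppress=True)
p,h,M,s=state();print(p,h,s['t'],s['ft_force'])
im=get_image('wrist');c=cam('wrist');save(im,'w2.png');print(state()[0])
o=dict(scene=get_image('scene'))
for th,z in [('torch_eye',.225),('canister_eye',.225),('crowded_hook',.22)]:
    for d in mark_of(th,'wrist')[:2]: print(th,np.round(d['location']),round(d['p'],2),onz(c,d['location'],z))
A=im;B=o['scene'][60:240,240:480]
B=cv2.resize(B,(640,480));save(np.hstack([A,B])[::1],'t.png');save(cv2.resize(np.hstack([A,B]),(800,300)),'w2b.png')
E
```

```text
[0.4482 0.1976 0.189 ] -3.7972041528955587 4.55 [ 0.1265 -0.0479 -0.0964]
[0.4486 0.1979 0.1903]
torch_eye [359. 316.] 0.91 [0.4491 0.1984 0.225 ]
torch_eye [306. 112.] 0.63 [0.3871 0.2216 0.225 ]
canister_eye [179. 317.] 0.92 [0.4532 0.2565 0.225 ]
```

View pics/w2b.png

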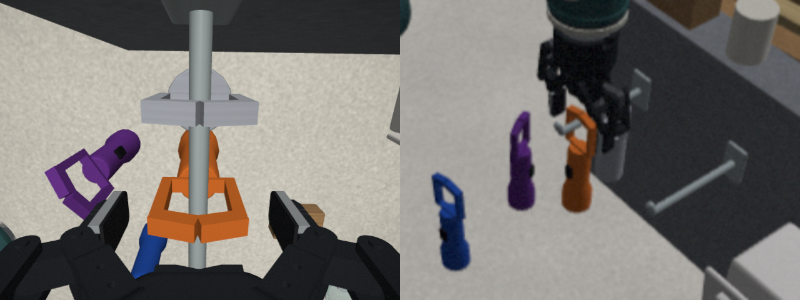

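The open jaws straddle the orange loop evenly, and the canister loop is about 45 mm out. I'll close, lift and draw out.

send_rows:
  steps:
    - {"claw":1,"travel":[0,0,0],"twist":0}
    - {"claw":1,"travel":[0,0,0],"twist":0}
    - {"claw":1,"travel":[0,0,0],"twist":0}
    - {"claw":1,"travel":[0,0,0],"twist":0}
    - {"claw":1,"travel":[0,0,0],"twist":0}
    - {"claw":1,"travel":[0,0,0],"twist":0}
    - {"claw":1,"travel":[0,-0.5,0],"twist":0}
    - {"claw":1,"travel":[0,-1.2,0],"twist":0}
    - {"claw":1,"travel":[0,-2,0],"twist":0}
    - {"claw":1,"travel":[0,-2.5,0],"twist":0}
  force: 40

```text
t: 5.63
ee_pos: [0.4485, 0.1985, 0.2162]
ee_rot: [0.707, -0.707, 0.023, -0.023]
ft_force: [-0.8, -0.7, -1.6]
grip_width: 0.0496
```

```bash
python3 - <<'E'
from h import *
np.set_printoptions(precision=4,suppress=True)
p,h,M,s=state();print(p,h,s['t'],s['ft_force'])
im=get_image('wrist');c=cam('wrist');p=state()[0];print(p)
for th,z in [('torch_eye',.225),('torch_eye',.25),('canister_eye',.225)]:
    for d in mark_of(th,'wrist')[:1]: print(th,np.round(d['location']),round(d['p'],2),onz(c,d['location'],z))
for q in [(275,465),(278,430)]: print('bin',onz(cam('side'),q,.215))
print(loc(p,h,[.624+.0,.290-.175,.2153]))
E
```

```text
[0.4485 0.1985 0.2162] -3.7263239088681517 5.6333 [-0.7747 -0.7295 -1.5822]
[0.4487 0.1986 0.217 ]
torch_eye [354. 316.] 0.9 [0.448  0.1832 0.225 ]
torch_eye [354. 316.] 0.9 [0.4491 0.1996 0.25  ]
canister_eye [171. 317.] 0.79 [0.4533 0.2563 0.225 ]
bin [0.73   0.2394 0.215 ]
bin [0.7235 0.1725 0.215 ]
(array([18.03,  0.17, -7.2 ]), None)
```

send_rows:
  steps:
    - {"claw":1,"travel":[0,0,-2],"twist":0}
    - {"claw":1,"travel":[0,0,-4.5],"twist":0}
    - {"claw":1,"travel":[0,0,-7],"twist":0}
    - {"claw":1,"travel":[0,0,-8.7],"twist":0}
    - {"claw":1,"travel":[1,0,-8.7],"twist":0}
    - {"claw":1,"travel":[4,0,-8.7],"twist":0}
    - {"claw":1,"travel":[8,0,-8.7],"twist":0}
    - {"claw":1,"travel":[12,0,-8.7],"twist":0}
    - {"claw":1,"travel":[15.5,0,-8.7],"twist":0}
    - {"claw":1,"travel":[16.8,0,-8.7],"twist":0}

```text
t: 6.67
ee_pos: [0.6137, 0.1005, 0.213]
ee_rot: [-0.707, 0.707, -0.024, 0.023]
ft_force: [0.4, -0.3, -1.6]
grip_width: 0.0497
```

```bash
python3 - <<'E'
from h import *
np.set_printoptions(precision=4,suppress=True)
im=get_image('wrist');im=get_image('wrist');c=cam('wrist');save(im,'w3.png');p,h,M,s=state();print(p,h,s['t'])
for th,z in [('torch_eye',.251),('canister_eye',.225),('spare_hook',.22)]:
    for d in mark_of(th,'wrist')[:2]: print(th,np.round(d['location']),round(d['p'],2),onz(c,d['location'],z))
print(proj(c,[[.6234,.2904,.22],[.6234-.135*.0652,.2904-.135*.998,.22],[.6234-.147*.0652,.2904-.147*.998,.239]]))
for rc in [(300,320)]: pass
E
```

```text
[0.6121 0.1006 0.213 ] -3.7585190811045788 6.7667
[[ 309.011  -359.9824]
 [ 311.6882  178.9758]
 [ 310.9027  225.6083]]
```

View pics/w3.png

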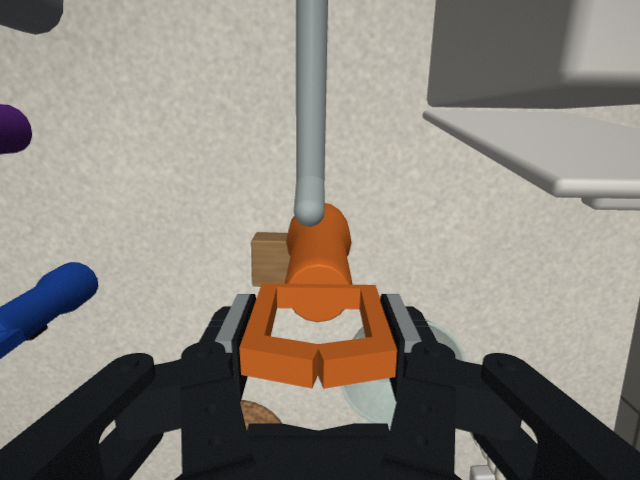

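The bar is at col 311 with its tip at (213,310), where I predicted it. The gripped orange loop is centred at col 319, and the carton and bin are clear. I'll insert it now.

send_rows:
  steps:
    - {"claw":1,"travel":[-0.1,-0.2,1.5],"twist":0}
    - {"claw":1,"travel":[-0.1,-0.2,3],"twist":0}
    - {"claw":1,"travel":[-0.1,-0.2,4.5],"twist":0}
    - {"claw":1,"travel":[-0.1,-0.2,6],"twist":0}
    - {"claw":1,"travel":[-0.1,-0.2,7.5],"twist":0}
    - {"claw":1,"travel":[-0.1,-0.2,8.4],"twist":0}
    - {"claw":1,"travel":[-0.1,0.5,8.4],"twist":0}
    - {"claw":1,"travel":[-0.1,1.2,8.4],"twist":0}
    - {"claw":1,"travel":[-0.1,1.7,8.4],"twist":0}
    - {"claw":1,"travel":[-0.1,1.7,8.4],"twist":0}

```text
t: 7.75
ee_pos: [0.6143, 0.1839, 0.1959]
ee_rot: [-0.706, 0.707, -0.024, 0.022]
ft_force: [-0.1, 0.2, -1.3]
grip_width: 0.0494
```

```bash
python3 - <<'E'
from h import *
np.set_printoptions(precision=4,suppress=True)
im=get_image('wrist');c=cam('wrist');save(im,'w4.png');p,h,M,s=state();print(p,h,s['t'],s['ft_force'])
for th,z in [('torch_eye',.227),('spare_hook',.22)]:
    for d in mark_of(th,'wrist')[:2]: print(th,np.round(d['location']),round(d['p'],2),onz(c,d['location'],z))
E
```

```text
[0.6145 0.1839 0.1968] -3.7639458761737723 7.8 [ 0.0773 -0.2333 -1.5258]
torch_eye [357. 314.] 0.85 [0.6142 0.1821 0.227 ]
spare_hook [  1. 335.] 0.85 [0.6272 0.2892 0.22  ]
```

send_rows:
  steps:
    - {"claw":1,"travel":[0,0.3,0],"twist":0}
    - {"claw":1,"travel":[0,0.6,0],"twist":0}
    - {"claw":1,"travel":[0,0.7,0],"twist":0}
    - {"claw":1,"travel":[0,0.7,0],"twist":0}
    - {"claw":0.4,"travel":[0,0.7,0],"twist":0}
    - {"claw":0.2,"travel":[0,0.7,0],"twist":0}
    - {"claw":0,"travel":[0,0.7,0],"twist":0}
    - {"claw":0,"travel":[0,0.7,0],"twist":0}
    - {"claw":0,"travel":[0,0.7,0],"twist":0}
    - {"claw":0,"travel":[0,0.7,0],"twist":0}

```text
t: 8.73
ee_pos: [0.6148, 0.1846, 0.1909]
ee_rot: [0.707, -0.707, 0.023, -0.023]
ft_force: [-0.0, 0.4, 0.4]
grip_width: 0.0856
```

```bash
python3 - <<'E'
from h import *
np.set_printoptions(precision=4,suppress=True)
im=get_image('wrist');c=cam('wrist');p,h,M,s=state();print(p,h,s['t'],s['ft_force'],s['grip_width'])
d=mark_of('torch_eye','wrist')[0];print(d['location'],onz(c,d['location'],.225))
sd=get_image('scene')[70:250,280:520]
save(cv2.resize(np.hstack([im,cv2.resize(sd,(640,480))]),(800,300)),'w5.png')
E
```

```text
[0.6148 0.1846 0.1909] -3.7225403224698312 8.7833 [0.1104 0.2787 0.1549] 0.08503682848348833
[355.1, 316.2] [0.6154 0.1861 0.225 ]
```

View pics/w5.png

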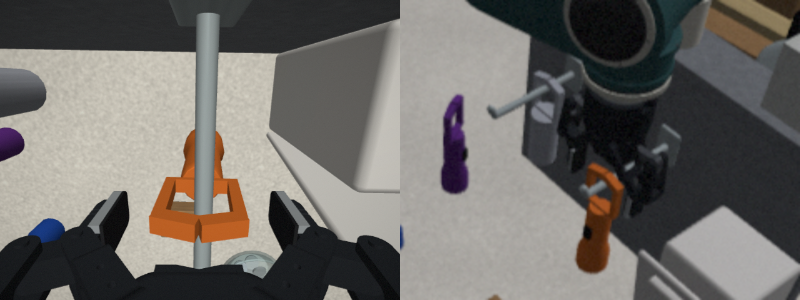

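The torch hangs on the spare hook about 104 mm out, and the gripper is open around it. The canister is still on its own hook. Rows can't command a lean directly, so I'll move clear and test whether the arm's inner reach limit tilts the tool in the needed direction.

send_rows:
  steps:
    - {"claw":0,"travel":[0,-3,0],"twist":0}
    - {"claw":0,"travel":[0,-7,0],"twist":0}
    - {"claw":0,"travel":[0,-11,0],"twist":0}
    - {"claw":0,"travel":[0,-15,0],"twist":0}
    - {"claw":0,"travel":[-1.5,-15.5,-3.5],"twist":0}
    - {"claw":0,"travel":[-3,-15.5,-7],"twist":0}
    - {"claw":0,"travel":[-4.5,-15.5,-10.5],"twist":0}
    - {"claw":0,"travel":[-6,-15.5,-14],"twist":0}
    - {"claw":0,"travel":[-8,-15.5,-17.5],"twist":0}
    - {"claw":0,"travel":[-10,-15.5,-21],"twist":0}

```text
t: 9.72
ee_pos: [0.5001, -0.0197, 0.3458]
ee_rot: [-0.707, 0.707, -0.023, 0.023]
ft_force: [0.3, -1.3, 0.4]
grip_width: 0.0851
```

send_rows:
  steps:
    - {"claw":0,"travel":[-1.8,0,-3.3],"twist":0}
    - {"claw":0,"travel":[-3.6,0,-6.6],"twist":0}
    - {"claw":0,"travel":[-5.4,0,-10],"twist":0}
    - {"claw":0,"travel":[-7.2,0,-13.3],"twist":0}
    - {"claw":0,"travel":[-9,0,-16.6],"twist":0}
    - {"claw":0,"travel":[-10.8,0,-20],"twist":0}
    - {"claw":0,"travel":[-12.6,0,-23.3],"twist":0}
    - {"claw":0,"travel":[-14.4,0,-26.6],"twist":0}
    - {"claw":0,"travel":[-16.2,0,-30],"twist":0}
    - {"claw":0,"travel":[-18,0,-33.2],"twist":0}

```text
t: 10.55
ee_pos: [0.2987, -0.3395, 0.3462]
ee_rot: [-0.707, 0.707, -0.023, 0.023]
ft_force: [0.8, 0.4, 0.3]
grip_width: 0.0852
```

send_rows:
  steps:
    - {"claw":0,"travel":[-3.2,0,-1.5],"twist":0}
    - {"claw":0,"travel":[-6.4,0,-3],"twist":0}
    - {"claw":0,"travel":[-9.6,0,-4.5],"twist":0}
    - {"claw":0,"travel":[-12.8,0,-6],"twist":0}
    - {"claw":0,"travel":[-16,0,-7],"twist":0}
    - {"claw":0,"travel":[-19.2,0,-8],"twist":0}
    - {"claw":0,"travel":[-22.4,0,-8.5],"twist":0}
    - {"claw":0,"travel":[-25.6,0,-9],"twist":0}
    - {"claw":0,"travel":[-28.8,0,-9],"twist":0}
    - {"claw":0,"travel":[-31.5,0,-9],"twist":0}

```text
t: 11.38
ee_pos: [-0.0219, -0.407, 0.346]
ee_rot: [-0.707, 0.707, -0.023, 0.023]
ft_force: [0.4, -0.7, 0.4]
grip_width: 0.0855
```

```bash
python3 - <<'E'
from h import *
np.set_printoptions(precision=4,suppress=True)
p,h,M,s=state();print(p,h,s['t'],np.array(s['joints']),s['qvel'])
E
```

```text
[-0.0219 -0.407   0.346 ] -3.754236483134344 11.3833 [-1.687  -0.4801  1.7755 -0.0002  1.8459 -1.6215] [-0.7831 -0.0315  0.0186  0.0027  0.0096 -0.7693]
```

send_rows:
  steps:
    - {"claw":0,"travel":[0,0,2],"twist":0}
    - {"claw":0,"travel":[0,0,4],"twist":0}
    - {"claw":0,"travel":[0,0,6],"twist":0}
    - {"claw":0,"travel":[0,0,8],"twist":0}
    - {"claw":0,"travel":[0,0,10],"twist":0}
    - {"claw":0,"travel":[0,0,12],"twist":0}
    - {"claw":0,"travel":[0,0,14],"twist":0}
    - {"claw":0,"travel":[0,0,16],"twist":0}
    - {"claw":0,"travel":[0,0,16],"twist":0}
    - {"claw":0,"travel":[0,0,16],"twist":0}

```text
t: 12.22
ee_pos: [-0.01, -0.2565, 0.3488]
ee_rot: [0.709, -0.705, 0.023, -0.023]
ft_force: [0.9, -0.5, 0.3]
grip_width: 0.0854
```

```bash
python3 - <<'E'
from h import *
np.set_printoptions(precision=4,suppress=True)
p,h,M,s=state();print(p,h,s['t'],np.array(s['joints']));print(M)
E
```

```text
[-0.01   -0.2565  0.3488] -3.7313846255460406 12.2167 [-1.7085 -0.8289  1.9602 -0.0007  2.0159 -1.6437]
[[ 0.9979  0.0001  0.0651]
 [-0.0651  0.0056  0.9979]
 [-0.0002 -1.      0.0056]]
```

send_rows:
  steps:
    - {"claw":0,"travel":[0,0,1],"twist":0}
    - {"claw":0,"travel":[0,0,2],"twist":0}
    - {"claw":0,"travel":[0,0,3],"twist":0}
    - {"claw":0,"travel":[0,0,4],"twist":0}
    - {"claw":0,"travel":[0,0,5],"twist":0}
    - {"claw":0,"travel":[0,0,6],"twist":0}
    - {"claw":0,"travel":[0,0,7],"twist":0}
    - {"claw":0,"travel":[0,0,7],"twist":0}
    - {"claw":0,"travel":[0,0,7],"twist":0}
    - {"claw":0,"travel":[0,0,7],"twist":0}

```text
t: 13.05
ee_pos: [-0.007, -0.241, 0.3687]
ee_rot: [0.719, -0.694, 0.023, -0.023]
ft_force: [-0.7, 0.8, -0.0]
grip_width: 0.0854
```

```bash
python3 - <<'E'
from h import *
np.set_printoptions(precision=4,suppress=True)
p,h,M,s=state();print(p,h,s['t'],np.array(s['joints']));print(M)
E
```

```text
[-0.007  -0.241   0.3687] -3.723441344817876 13.05 [-1.7015 -0.8294  1.9271 -0.0041  2.0796 -1.6384]
[[ 0.9979  0.0011  0.0649]
 [-0.0649  0.0358  0.9972]
 [-0.0013 -0.9994  0.0358]]
```

send_rows:
  steps:
    - {"claw":0,"travel":[0,0,-1],"twist":0}
    - {"claw":0,"travel":[0,0,-2],"twist":0}
    - {"claw":0,"travel":[0,0,-4],"twist":0}
    - {"claw":0,"travel":[0,0,-6],"twist":0}
    - {"claw":0,"travel":[0,0,-7],"twist":0}
    - {"claw":0,"travel":[0,0,-7],"twist":0}
    - {"claw":0,"travel":[0,0,-7],"twist":0}
    - {"claw":0,"travel":[0,0,-7],"twist":0}
    - {"claw":0,"travel":[0,0,-7],"twist":0}
    - {"claw":0,"travel":[0,0,-7],"twist":0}

```text
t: 13.88
ee_pos: [-0.0115, -0.3104, 0.3665]
ee_rot: [0.719, -0.694, 0.023, -0.023]
ft_force: [0.4, 0.3, -0.1]
grip_width: 0.0853
```

```bash
python3 - <<'E'
from h import *
np.set_printoptions(precision=4,suppress=True)
p,h,M,s=state();print(p,h,s['t'],np.array(s['joints']));print(M)
E
```

```text
[-0.0115 -0.3104  0.3665] -3.7278319024141475 13.8833 [-1.6873 -0.6703  1.855  -0.0034  1.9918 -1.6235]
[[ 0.9979  0.001   0.065 ]
 [-0.065   0.0349  0.9973]
 [-0.0013 -0.9994  0.0349]]
```

The tilt persists and points the right way: the commanded pose adopts whatever the arm actually reached, so lean can be built up. I'll fit a planar model to find the most effective demand.

```bash
cat > kin.py <<'E'
import numpy as np
from scipy.optimize import least_squares
# j2,j3,j5,r,z
D=np.array([[.116,1.442,1.584,np.hypot(.2645,.6208),.2305],[-.2315,1.5895,1.7828,np.hypot(.4476,.2625),.3467],[-.3591,1.6842,1.8157,np.hypot(.4501,.0991),.3502],
[-.4801,1.7755,1.8459,np.hypot(.0219,.407),.346],[-.8289,1.9602,2.0159,np.hypot(.01,.2565),.3488],[-.8294,1.9271,2.0796,np.hypot(.007,.241),.3687],[-.6703,1.855,1.9918,np.hypot(.0115,.3104),.3665]])
def fk(q,k):
    a=q[0];b=a+q[1];c=b+q[2]
    return np.array([k[0]+k[2]*np.sin(a)+k[3]*np.sin(b)+k[4]*np.sin(c),k[1]+k[2]*np.cos(a)+k[3]*np.cos(b)+k[4]*np.cos(c),c-np.pi])
f=lambda k:np.concatenate([[*(fk(d[:3],k)[:2]-d[3:]),] for d in D]+[[.05*(k[4]-.25),.05*(k[0])]])
s=least_squares(f,[0,.3,.4,.4,.25]);K=s.x
lo=np.array([-.83,.07,.01]);hi=np.array([2.19,2.5,3.])
def ik(q0,t,w):
    return least_squares(lambda q:(fk(q,K)-t)*[1,1,w],np.clip(q0,lo+1e-6,hi-1e-6),bounds=(lo,hi)).x
if __name__=='__main__':
    np.set_printoptions(precision=3,suppress=True);print(K,np.abs(s.fun).max())
    q0=D[4,:3];t0=fk(q0,K)
    for w in(.1,.3,1,3): 
        q=ik(q0,t0+[-.063,0,0],w);print(w,fk(q,K)-t0,q)
E
python3 kin.py
```

```text
[0.016 0.05  0.422 0.611 0.245] 0.0021351123434598662
0.1 [-0.053  0.005  0.218] [-0.83   1.963  2.232]
0.3 [-0.029  0.017  0.087] [-0.83   1.932  2.132]
1 [-0.016  0.025  0.011] [-0.83   1.915  2.074]
3 [-0.014  0.026  0.001] [-0.83   1.913  2.066]
```

```bash
python3 - <<'E'
from kin import *
np.set_printoptions(precision=3,suppress=True)
q0=D[6,:3];t0=fk(q0,K)
for mag in(.1,.3,.5):
  best=[]
  for a in np.radians(range(0,360,15)):
    q=ik(q0,t0+[mag*np.cos(a),mag*np.sin(a),0],.5);e=fk(q,K);best.append((round(e[2]-t0[2],3),round(np.degrees(a)),e[:2].round(3),q))
  best.sort(key=lambda b:b[0]);print(mag,best[-2:],best[:1])
E
```

```text
0.1 [(np.float64(0.025), 195, array([0.242, 0.353]), array([-0.83 ,  1.957,  2.075])), (np.float64(0.027), 210, array([0.253, 0.328]), array([-0.83 ,  2.002,  2.031]))] [(np.float64(-0.0), 0, array([0.411, 0.366]), array([-0.441,  1.714,  1.903]))]
0.3 [(np.float64(0.154), 225, array([0.264, 0.176]), array([-0.83 ,  2.266,  1.895])), (np.float64(0.169), 210, array([0.239, 0.274]), array([-0.83 ,  2.104,  2.071]))] [(np.float64(-0.0), 0, array([0.611, 0.366]), array([0.021, 1.321, 1.835]))]
0.5 [(np.float64(0.259), 225, array([0.242, 0.04 ]), array([-0.83 ,  2.5  ,  1.765])), (np.float64(0.319), 210, array([0.23 , 0.131]), array([-0.83 ,  2.358,  1.967]))] [(np.float64(-0.05), 45, array([0.615, 0.649]), array([0.573, 0.07 , 2.483]))]
```

send_rows:
  steps:
    - {"claw":0,"travel":[0,4,8],"twist":0}
    - {"claw":0,"travel":[0,6,16],"twist":0}
    - {"claw":0,"travel":[0,9,24],"twist":0}
    - {"claw":0,"travel":[0,12,32],"twist":0}
    - {"claw":0,"travel":[0,14,36],"twist":0}
    - {"claw":0,"travel":[0,14,36],"twist":0}
    - {"claw":0,"travel":[0,14,36],"twist":0}
    - {"claw":0,"travel":[0,14,36],"twist":0}
    - {"claw":0,"travel":[0,14,36],"twist":0}
    - {"claw":0,"travel":[0,14,36],"twist":0}

```text
t: 14.72
ee_pos: [0.0078, -0.2443, 0.3324]
ee_rot: [0.729, -0.683, 0.024, -0.022]
ft_force: [-0.4, 0.5, -0.0]
grip_width: 0.0851
```

```bash
python3 - <<'E'
from h import *
np.set_printoptions(precision=4,suppress=True)
p,h,M,s=state();print(p,h,s['t'],np.array(s['joints']));print(M)
E
```

```text
[ 0.0078 -0.2443  0.3324] -3.7078105141532776 14.7167 [-1.6383 -0.8296  1.9889 -0.0048  2.0473 -1.5755]
[[ 0.9979  0.0002  0.0648]
 [-0.0647  0.0651  0.9958]
 [-0.0041 -0.9979  0.065 ]]
```

```bash
python3 - <<'E'
from kin import *
np.set_printoptions(precision=3,suppress=True)
for ang in(150,165,180,190,200,210,220,230):
    q=np.array([-.8296,1.9889,2.0473]);q0=q;o=[]
    for i in range(12):
        t=fk(q,K);a=np.radians(ang)-t[2]*1
        # tool-frame demand: z_tool inward(+up with tilt), y_tool down
        for r in range(10):
            e=fk(q,K); d=(t[:2]+.4*np.array([np.cos(a),np.sin(a)]))-e[:2]; d*=min(1,.0417/np.linalg.norm(d))
            q=ik(q,np.array([*(e[:2]+d),t[2]]),.5)
        o.append(fk(q,K)[2])
    print(ang,np.array(o),fk(q,K),q)
E
```

```text
150 [ 0.079  0.027 -0.03  -0.087 -0.145 -0.203 -0.261 -0.318 -0.376 -0.434
 -0.492 -0.549] [-0.41   0.687 -0.549] [-0.83   0.422  3.   ]
165 [ 0.086  0.032 -0.029 -0.091 -0.152 -0.214 -0.275 -0.337 -0.398 -0.46
 -0.521 -0.583] [-0.422  0.683 -0.583] [-0.83   0.389  3.   ]
180 [ 0.092  0.103  0.043 -0.017 -0.078 -0.139 -0.199 -0.26  -0.321 -0.382
 -0.442 -0.503] [-0.394  0.692 -0.503] [-0.83   0.468  3.   ]
190 [ 0.096  0.116  0.092  0.034 -0.023 -0.081 -0.138 -0.196 -0.254 -0.311
 -0.369 -0.426] [-0.366  0.699 -0.426] [-0.83   0.545  3.   ]
200 [ 0.099  0.129  0.15   0.157  0.106  0.054  0.001 -0.051 -0.103 -0.156
 -0.208 -0.261] [-0.305  0.705 -0.261] [-0.83   0.711  3.   ]
210 [0.101 0.138 0.174 0.211 0.249 0.286 0.325 0.362 0.397 0.431 0.466 0.5  ] [0.195 0.059 0.5  ] [-0.83   2.5    1.972]
220 [0.103 0.141 0.177 0.207 0.237 0.267 0.297 0.328 0.358 0.388 0.418 0.448] [0.206 0.054 0.448] [-0.83  2.5   1.92]
230 [0.103 0.138 0.169 0.206 0.24  0.324 0.42  0.533 0.653 0.731 0.8   0.868] [-0.29  -0.753  0.868] [2.19 1.81 0.01]
```

send_rows:
  steps:
    - {"claw":0,"travel":[0,12,20],"twist":0}
    - {"claw":0,"travel":[0,12,20],"twist":0}
    - {"claw":0,"travel":[0,12,20],"twist":0}
    - {"claw":0,"travel":[0,12,20],"twist":0}
    - {"claw":0,"travel":[0,12,20],"twist":0}
    - {"claw":0,"travel":[0,12,20],"twist":0}
    - {"claw":0,"travel":[0,12,20],"twist":0}
    - {"claw":0,"travel":[0,12,20],"twist":0}
    - {"claw":0,"travel":[0,12,20],"twist":0}
    - {"claw":0,"travel":[0,12,20],"twist":0}

```text
t: 15.55
ee_pos: [0.0423, -0.2454, 0.2779]
ee_rot: [0.74, -0.672, 0.026, -0.02]
ft_force: [-0.2, -0.3, -0.2]
grip_width: 0.0856
```

```bash
python3 - <<'E'
from h import *
np.set_printoptions(precision=4,suppress=True)
p,h,M,s=state();print(p,h,s['t'],np.array(s['joints']));print(M)
E
```

```text
[ 0.0423 -0.2454  0.2779] -3.6816170324432123 15.55 [-1.5047 -0.8294  2.0795  0.0018  1.9872 -1.4393]
[[ 0.9979 -0.0046  0.0649]
 [-0.0642  0.0955  0.9934]
 [-0.0108 -0.9954  0.095 ]]
```

send_rows:
  steps:
    - {"claw":0,"travel":[-5,10,20],"twist":0}
    - {"claw":0,"travel":[-5,10,20],"twist":0}
    - {"claw":0,"travel":[-5,10,20],"twist":0}
    - {"claw":0,"travel":[-5,10,20],"twist":0}
    - {"claw":0,"travel":[-5,10,20],"twist":0}
    - {"claw":0,"travel":[-5,10,20],"twist":0}
    - {"claw":0,"travel":[-5,10,20],"twist":0}
    - {"claw":0,"travel":[-5,10,20],"twist":0}
    - {"claw":0,"travel":[-5,10,20],"twist":0}
    - {"claw":0,"travel":[-5,10,20],"twist":0}

```text
t: 16.38
ee_pos: [0.0349, -0.2446, 0.2324]
ee_rot: [0.75, -0.661, 0.027, -0.018]
ft_force: [-0.3, -0.5, -0.5]
grip_width: 0.0857
```

send_rows:
  steps:
    - {"claw":0,"travel":[-5,10,20],"twist":0}
    - {"claw":0,"travel":[-5,10,20],"twist":0}
    - {"claw":0,"travel":[-5,10,20],"twist":0}
    - {"claw":0,"travel":[-5,10,20],"twist":0}
    - {"claw":0,"travel":[-5,10,20],"twist":0}
    - {"claw":0,"travel":[-5,10,20],"twist":0}
    - {"claw":0,"travel":[-5,10,20],"twist":0}
    - {"claw":0,"travel":[-5,10,20],"twist":0}
    - {"claw":0,"travel":[-5,10,20],"twist":0}
    - {"claw":0,"travel":[-5,10,20],"twist":0}

```text
t: 17.22
ee_pos: [0.0181, -0.2414, 0.1754]
ee_rot: [0.76, -0.649, 0.028, -0.017]
ft_force: [0.1, 0.2, 0.6]
grip_width: 0.0853
```

```bash
python3 - <<'E'
from h import *
np.set_printoptions(precision=4,suppress=True)
p,h,M,s=state();print(p,h,s['t'],np.array(s['joints']));print(M)
E
```

```text
[ 0.0181 -0.2414  0.1754] -3.6122137489753245 17.2167 [-1.5854 -0.8295  2.2482 -0.0139  1.8799 -1.5239]
[[ 0.9978 -0.011   0.0655]
 [-0.063   0.1566  0.9857]
 [-0.0211 -0.9876  0.1555]]
```

send_rows:
  steps:
    - {"claw":0,"travel":[-2,9,20],"twist":0}
    - {"claw":0,"travel":[-2,9,20],"twist":0}
    - {"claw":0,"travel":[-2,9,20],"twist":0}
    - {"claw":0,"travel":[-2,9,20],"twist":0}
    - {"claw":0,"travel":[-2,9,20],"twist":0}
    - {"claw":0,"travel":[-2,9,20],"twist":0}
    - {"claw":0,"travel":[-2,9,20],"twist":0}
    - {"claw":0,"travel":[-2,9,20],"twist":0}
    - {"claw":0,"travel":[-2,9,20],"twist":0}
    - {"claw":0,"travel":[-2,9,20],"twist":0}

```text
t: 18.05
ee_pos: [0.0318, -0.2291, 0.1132]
ee_rot: [0.77, -0.637, 0.03, -0.015]
ft_force: [0.4, 0.5, 0.3]
grip_width: 0.0855
```

send_rows:
  steps:
    - {"claw":0,"travel":[-2,8,20],"twist":0}
    - {"claw":0,"travel":[-2,8,20],"twist":0}
    - {"claw":0,"travel":[-2,8,20],"twist":0}
    - {"claw":0,"travel":[-2,8,20],"twist":0}
    - {"claw":0,"travel":[-2,8,20],"twist":0}
    - {"claw":0,"travel":[-2,8,20],"twist":0}
    - {"claw":0,"travel":[-2,8,20],"twist":0}
    - {"claw":0,"travel":[-2,8,20],"twist":0}
    - {"claw":0,"travel":[-2,8,20],"twist":0}
    - {"claw":0,"travel":[-2,8,20],"twist":0}

```text
t: 18.88
ee_pos: [0.0629, -0.2045, 0.0466]
ee_rot: [0.779, -0.625, 0.033, -0.012]
ft_force: [-0.5, 1.2, -0.5]
grip_width: 0.0854
```

```bash
python3 - <<'E'
from h import *
np.set_printoptions(precision=4,suppress=True)
p,h,M,s=state();print(p,h,s['t'],np.array(s['joints']));print(M)
E
```

```text
[ 0.0629 -0.2045  0.0466] -3.437769044621417 18.8833 [-1.409  -0.8294  2.4606  0.0127  1.7304 -1.3444]
[[ 0.9975 -0.0228  0.0664]
 [-0.0599  0.2174  0.9742]
 [-0.0366 -0.9758  0.2155]]
```

send_rows:
  steps:
    - {"claw":0,"travel":[-6,7,20],"twist":0}
    - {"claw":0,"travel":[-6,7,20],"twist":0}
    - {"claw":0,"travel":[-6,7,20],"twist":0}
    - {"claw":0,"travel":[-6,7,20],"twist":0}
    - {"claw":0,"travel":[-6,7,20],"twist":0}
    - {"claw":0,"travel":[-6,7,20],"twist":0}
    - {"claw":0,"travel":[-6,7,20],"twist":0}
    - {"claw":0,"travel":[-6,7,20],"twist":0}
    - {"claw":0,"travel":[-6,7,20],"twist":0}
    - {"claw":0,"travel":[-6,7,20],"twist":0}

```text
t: 19.72
ee_pos: [0.072, -0.1881, 0.027]
ee_rot: [0.788, -0.614, 0.036, -0.008]
ft_force: [-0.3, -0.5, -0.0]
grip_width: 0.0852
```

```bash
python3 - <<'E'
from h import *
np.set_printoptions(precision=4,suppress=True)
p,h,M,s=state();print(p,h,s['t'],np.array(s['joints']));print(M)
E
```

```text
[ 0.072  -0.1881  0.027 ] -3.2897206080187926 19.7167 [-1.3611 -0.8295  2.4961  0.0202  1.7249 -1.2972]
[[ 0.9972 -0.032   0.0672]
 [-0.0573  0.246   0.9676]
 [-0.0475 -0.9687  0.2435]]
```

send_rows:
  steps:
    - {"claw":0,"travel":[-16,4,18],"twist":0}
    - {"claw":0,"travel":[-16,4,18],"twist":0}
    - {"claw":0,"travel":[-16,4,18],"twist":0}
    - {"claw":0,"travel":[-16,4,18],"twist":0}
    - {"claw":0,"travel":[-16,4,18],"twist":0}
    - {"claw":0,"travel":[-16,4,18],"twist":0}
    - {"claw":0,"travel":[-16,4,18],"twist":0}
    - {"claw":0,"travel":[-16,4,18],"twist":0}
    - {"claw":0,"travel":[-16,4,18],"twist":0}
    - {"claw":0,"travel":[-16,4,18],"twist":0}

```text
t: 20.55
ee_pos: [-0.084, -0.1814, 0.0291]
ee_rot: [0.797, -0.603, 0.034, -0.011]
ft_force: [0.0, -0.7, 0.0]
grip_width: 0.0854
```

```bash
python3 - <<'E'
from h import *
np.set_printoptions(precision=4,suppress=True)
p,h,M,s=state();print(p,h,s['t'],np.array(s['joints']));print(M)
E
```

```text
[-0.084  -0.1814  0.0291] -3.407725297914213 20.55 [-1.9532 -0.8294  2.496  -0.1254  1.7235 -1.8916]
[[ 0.9974 -0.0232  0.0683]
 [-0.0594  0.2735  0.96  ]
 [-0.041  -0.9616  0.2714]]
```

send_rows:
  steps:
    - {"claw":0,"travel":[7,5,19],"twist":0}
    - {"claw":0,"travel":[7,5,19],"twist":0}
    - {"claw":0,"travel":[7,5,19],"twist":0}
    - {"claw":0,"travel":[7,5,19],"twist":0}
    - {"claw":0,"travel":[7,5,19],"twist":0}
    - {"claw":0,"travel":[7,5,19],"twist":0}
    - {"claw":0,"travel":[7,5,19],"twist":0}
    - {"claw":0,"travel":[7,5,19],"twist":0}
    - {"claw":0,"travel":[7,5,19],"twist":0}
    - {"claw":0,"travel":[7,5,19],"twist":0}

```text
t: 21.38
ee_pos: [-0.036, -0.1826, 0.0316]
ee_rot: [0.806, -0.591, 0.033, -0.012]
ft_force: [0.6, 0.1, -0.1]
grip_width: 0.0855
```

send_rows:
  steps:
    - {"claw":0,"travel":[4,5,19],"twist":0}
    - {"claw":0,"travel":[4,5,19],"twist":0}
    - {"claw":0,"travel":[4,5,19],"twist":0}
    - {"claw":0,"travel":[4,5,19],"twist":0}
    - {"claw":0,"travel":[4,5,19],"twist":0}
    - {"claw":0,"travel":[4,5,19],"twist":0}
    - {"claw":0,"travel":[4,5,19],"twist":0}
    - {"claw":0,"travel":[4,5,19],"twist":0}
    - {"claw":0,"travel":[4,5,19],"twist":0}
    - {"claw":0,"travel":[4,5,19],"twist":0}

```text
t: 22.22
ee_pos: [0.0206, -0.1747, 0.0344]
ee_rot: [0.815, -0.578, 0.035, -0.011]
ft_force: [-0.8, 0.8, 0.3]
grip_width: 0.0852
```

```bash
python3 - <<'E'
from h import *
np.set_printoptions(precision=4,suppress=True)
p,h,M,s=state();print(p,h,s['t'],np.array(s['joints']));print(M)
E
```

```text
[ 0.0206 -0.1747  0.0344] -3.3247999583691428 22.2167 [-1.5648 -0.8294  2.496  -0.0212  1.8123 -1.5009]
[[ 0.9973 -0.0225  0.0693]
 [-0.0579  0.3308  0.9419]
 [-0.0441 -0.9434  0.3286]]
```

send_rows:
  steps:
    - {"claw":0,"travel":[-5,6,19],"twist":0}
    - {"claw":0,"travel":[-5,6,19],"twist":0}
    - {"claw":0,"travel":[-5,6,19],"twist":0}
    - {"claw":0,"travel":[-5,6,19],"twist":0}
    - {"claw":0,"travel":[-5,6,19],"twist":0}
    - {"claw":0,"travel":[-5,6,19],"twist":0}
    - {"claw":0,"travel":[-5,6,19],"twist":0}
    - {"claw":0,"travel":[-5,6,19],"twist":0}
    - {"claw":0,"travel":[-5,6,19],"twist":0}
    - {"claw":0,"travel":[-5,6,19],"twist":0}

```text
t: 23.05
ee_pos: [-0.0149, -0.1677, 0.0374]
ee_rot: [0.824, -0.566, 0.035, -0.011]
ft_force: [0.6, -0.6, 0.9]
grip_width: 0.0853
```

send_rows:
  steps:
    - {"claw":0,"travel":[-5,6,19],"twist":0}
    - {"claw":0,"travel":[-5,6,19],"twist":0}
    - {"claw":0,"travel":[-5,6,19],"twist":0}
    - {"claw":0,"travel":[-5,6,19],"twist":0}
    - {"claw":0,"travel":[-5,6,19],"twist":0}
    - {"claw":0,"travel":[-5,6,19],"twist":0}
    - {"claw":0,"travel":[-5,6,19],"twist":0}
    - {"claw":0,"travel":[-5,6,19],"twist":0}
    - {"claw":0,"travel":[-5,6,19],"twist":0}
    - {"claw":0,"travel":[-5,6,19],"twist":0}

```text
t: 23.88
ee_pos: [-0.0957, -0.144, 0.0403]
ee_rot: [0.832, -0.554, 0.032, -0.015]
ft_force: [-0.4, -0.0, 1.1]
grip_width: 0.0852
```

```bash
cat >> h.py <<'E'
def to(M,p,t): return np.round(100*M.T@(np.array(t)-p),1)
E
python3 - <<'E'
from h import *
np.set_printoptions(precision=4,suppress=True)
p,h,M,s=state();print(p,h,s['t'],np.array(s['joints']));print(M)
for a,b in [(p,[.05,-.36,.3]),([.05,-.36,.3],[.36,-.28,.33]),([.36,-.28,.33],[.441,.10,.33]),([.441,.10,.33],[.444,.155,.25])]:print(to(M,np.array(a),b))
print('canister approach: twist',h+3.74)
E
```

```text
[-0.0957 -0.144   0.0403] -3.498271567482274 23.8833 [-2.0126 -0.8294  2.496  -0.1809  1.8273 -1.9591]
[[ 0.9975 -0.0104  0.0704]
 [-0.061   0.385   0.9209]
 [-0.0366 -0.9228  0.3834]]
[ 14.9 -32.4  -8.9]
[30.3 -0.  10.7]
[ 5.8 14.5 35.6]
[0.3 9.5 2. ]
canister approach: twist 0.24172843251772624
```

```bash
python3 - <<'E'
from h import *
p,h,M,s=state()
W=[p,[.0,-.38,.28],[.33,-.30,.34],[.43,.08,.34],[.4545,.214,.296]]
for a,b in zip(W,W[1:]):print(to(M,np.array(a),b),np.linalg.norm(np.array(b)-a))
E
```

```text
[ 10.1 -31.3 -11.9] 0.3497257735020281
[32.2 -2.8 12. ] 0.3448187929913334
[ 7.7 14.5 35.7] 0.39293765408777004
[ 1.8  9.2 10.8] 0.14315114390042438
```

send_rows:
  steps:
    - {"claw":0,"travel":[0.5,-3.4,-1.3],"twist":0}
    - {"claw":0,"travel":[1.5,-7,-2.7],"twist":0}
    - {"claw":0,"travel":[2.5,-10.5,-4],"twist":0}
    - {"claw":0,"travel":[3.6,-14,-5.3],"twist":0}
    - {"claw":0,"travel":[4.7,-17.5,-6.6],"twist":0}
    - {"claw":0,"travel":[5.8,-21,-8],"twist":0}
    - {"claw":0,"travel":[7,-24.5,-9.3],"twist":0}
    - {"claw":0,"travel":[8.5,-28,-10.6],"twist":0}
    - {"claw":0,"travel":[10.1,-31.3,-11.9],"twist":0}
    - {"claw":0,"travel":[10.1,-31.3,-11.9],"twist":0}

```text
t: 24.72
ee_pos: [0.0019, -0.3841, 0.2833]
ee_rot: [0.831, -0.556, 0.032, -0.015]
ft_force: [-0.3, -1.2, 0.0]
grip_width: 0.0852
```

send_rows:
  steps:
    - {"claw":0,"travel":[3.2,-0.3,0.6],"twist":0}
    - {"claw":0,"travel":[6.4,-0.6,1.2],"twist":0}
    - {"claw":0,"travel":[9.6,-0.9,2],"twist":0}
    - {"claw":0,"travel":[12.8,-1.2,3],"twist":0}
    - {"claw":0,"travel":[16,-1.5,4.2],"twist":0}
    - {"claw":0,"travel":[19.2,-1.8,5.6],"twist":0}
    - {"claw":0,"travel":[22.4,-2.1,7],"twist":0}
    - {"claw":0,"travel":[25.6,-2.4,8.6],"twist":0}
    - {"claw":0,"travel":[29,-2.6,10.3],"twist":0}
    - {"claw":0,"travel":[32.2,-2.8,12],"twist":0}

```text
t: 25.55
ee_pos: [0.3316, -0.2995, 0.3398]
ee_rot: [0.832, -0.554, 0.032, -0.015]
ft_force: [-0.3, -1.0, 0.1]
grip_width: 0.0852
```

send_rows:
  steps:
    - {"claw":0,"travel":[0.8,1.4,3.6],"twist":0}
    - {"claw":0,"travel":[1.6,2.9,7.2],"twist":0}
    - {"claw":0,"travel":[2.4,4.4,10.8],"twist":0}
    - {"claw":0,"travel":[3.2,5.9,14.4],"twist":0}
    - {"claw":0,"travel":[4,7.4,18],"twist":0}
    - {"claw":0,"travel":[4.8,8.9,21.6],"twist":0}
    - {"claw":0,"travel":[5.6,10.4,25.2],"twist":0}
    - {"claw":0,"travel":[6.4,11.9,28.8],"twist":0}
    - {"claw":0,"travel":[7.1,13.3,32.4],"twist":0}
    - {"claw":0,"travel":[7.7,14.5,35.7],"twist":0}

```text
t: 26.38
ee_pos: [0.4305, 0.0815, 0.3397]
ee_rot: [0.832, -0.554, 0.032, -0.015]
ft_force: [1.1, -0.4, -0.6]
grip_width: 0.0854
```

```bash
python3 - <<'E'
from h import *
np.set_printoptions(precision=4,suppress=True)
im=get_image('wrist');im=get_image('wrist');c=cam('wrist');save(im,'w6.png')
p,h,M,s=state();print(p,h,s['t'],np.array(s['joints']));print(M)
for d in mark_of('canister_eye','wrist')[:2]: print(np.round(d['location']),round(d['p'],2),onz(c,d['location'],.225))
print(to(M,p,[.4545,.214,.296]))
E
```

```text
[0.4306 0.0831 0.3398] -3.204543854880342 26.4833 [-0.1243 -0.4244  1.7837  0.4046  1.8257  0.0337]
[[ 0.9978 -0.0121  0.0656]
 [-0.0559  0.3854  0.921 ]
 [-0.0364 -0.9227  0.3839]]
[141. 567.] 0.74 [0.6139 0.1848 0.225 ]
[ 70. 338.] 0.72 [0.4522 0.2514 0.225 ]
[ 1.8  9.1 10.5]
```

View pics/w6.png

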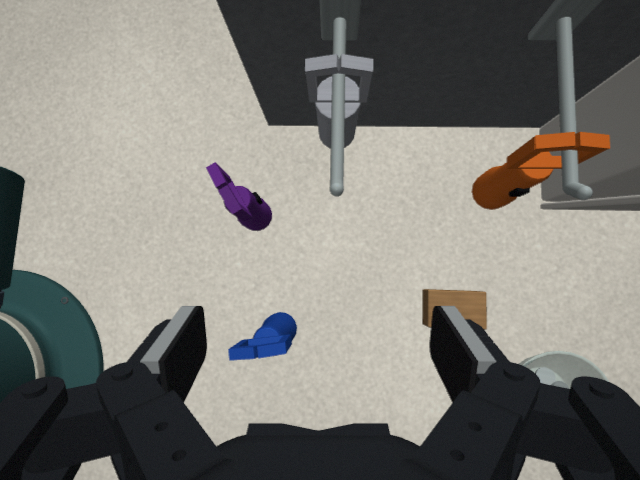

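Wrist view from the leaned tool: canister loop at (65,338) on the bar, torch hanging on the spare hook at (140,570), purple and blue torches clear of the path. I'm approaching along the tool axis.

send_rows:
  steps:
    - {"claw":0,"travel":[0.5,2.3,2.7],"twist":0}
    - {"claw":0,"travel":[1,4.6,5.4],"twist":0}
    - {"claw":0,"travel":[1.5,6.9,8.1],"twist":0}
    - {"claw":0,"travel":[1.8,9.1,10.5],"twist":0}
    - {"claw":0,"travel":[1.8,11,10.5],"twist":0}
    - {"claw":0,"travel":[1.8,13,10.5],"twist":0}
    - {"claw":0,"travel":[1.8,15,10.5],"twist":0}
    - {"claw":0,"travel":[1.8,17,10.5],"twist":0}
    - {"claw":0,"travel":[1.8,18,10.5],"twist":0}
    - {"claw":0,"travel":[1.8,18,10.5],"twist":0}

```text
t: 27.37
ee_pos: [0.4538, 0.2436, 0.2112]
ee_rot: [0.831, -0.555, 0.034, -0.015]
ft_force: [0.1, -1.0, -0.4]
grip_width: 0.0856
```

```bash
python3 - <<'E'
from h import *
np.set_printoptions(precision=4,suppress=True)
im=get_image('wrist');c=cam('wrist');sd=get_image('side')[60:260,300:560]
p,h,M,s=state();print(p,h,s['t'],s['ft_force'],np.array(s['joints']))
for d in mark_of('canister_eye','wrist')[:2]: print(np.round(d['location']),round(d['p'],2),onz(c,d['location'],.225))
for d in cut_out('canister','wrist')[:1]: print(d['location'])
print(to(M,p,[.4532,.260,.1855]))
save(cv2.resize(np.hstack([im,cv2.resize(sd,(624,480))]),(800,304)),'w7.png')
E
```

```text
[0.4545 0.2436 0.2141] -3.5323534076155205 27.4667 [0.1365 0.0159 1.5207] [ 0.2277 -0.3168  1.9062  0.3886  1.4764  0.2744]
[284. 309.] 0.92 [0.453 0.255 0.225]
[280.2, 323.2]
[-0.1  3.3  0.4]
```

View pics/w7.png

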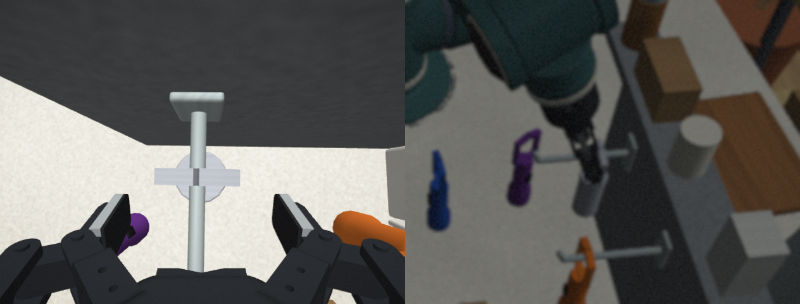

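The loop is centred between the open pads, and the lean clears the board. Next I finish the advance and grip at 40 N.

send_rows:
  steps:
    - {"claw":0,"travel":[-0.1,1,0.2],"twist":0}
    - {"claw":0,"travel":[-0.1,2,0.4],"twist":0}
    - {"claw":0,"travel":[-0.1,3,0.4],"twist":0}
    - {"claw":0,"travel":[-0.1,3.2,0.4],"twist":0}
    - {"claw":1,"travel":[-0.1,3.2,0.4],"twist":0}
    - {"claw":1,"travel":[-0.1,3.2,0.4],"twist":0}
    - {"claw":1,"travel":[-0.1,3.2,0.4],"twist":0}
    - {"claw":1,"travel":[-0.1,3.2,0.4],"twist":0}
    - {"claw":1,"travel":[-0.1,3.2,0.4],"twist":0}
    - {"claw":1,"travel":[-0.1,3.2,0.4],"twist":0}
  force: 40

```text
t: 28.4
ee_pos: [0.4533, 0.2606, 0.1862]
ee_rot: [0.832, -0.554, 0.032, -0.015]
ft_force: [-3.1, 0.9, 3.9]
grip_width: 0.0494
```

```bash
python3 - <<'E'
from h import *
np.set_printoptions(precision=4,suppress=True)
p,h,M,s=state();print(p,h,s['t'],s['ft_force'],s['grip_width'])
out=np.array([-.065,-.998,0])
for d in [[0,0,.025], .05*out+[0,0,.025], .145*out+[0,0,.027]]: print(to(M,p,p+d))
E
```

```text
[0.4533 0.2606 0.1862] -3.494446145004499 28.4 [-3.1062  0.9341  3.9365] 0.04937632743717978
[-0.1 -2.3  1. ]
[-0.1 -4.2 -3.7]
[ -0.2  -8.1 -12.4]
```

send_rows:
  steps:
    - {"claw":1,"travel":[0,-0.9,0.4],"twist":0}
    - {"claw":1,"travel":[-0.1,-1.9,0.4],"twist":0}
    - {"claw":1,"travel":[-0.1,-2.5,0.5],"twist":0}
    - {"claw":1,"travel":[-0.1,-2.9,-0.4],"twist":0}
    - {"claw":1,"travel":[-0.1,-3.8,-2.8],"twist":0}
    - {"claw":1,"travel":[-0.1,-4.6,-4.7],"twist":0}
    - {"claw":1,"travel":[-0.1,-5.3,-6.6],"twist":0}
    - {"claw":1,"travel":[-0.2,-6.1,-8.5],"twist":0}
    - {"claw":1,"travel":[-0.2,-7.1,-10.9],"twist":0}
    - {"claw":1,"travel":[-0.2,-8.1,-12.9],"twist":0}

```text
t: 29.23
ee_pos: [0.4424, 0.1088, 0.2107]
ee_rot: [0.831, -0.554, 0.032, -0.015]
ft_force: [0.3, -0.5, -1.0]
grip_width: 0.0497
```

```bash
python3 - <<'E'
from h import *
np.set_printoptions(precision=4,suppress=True)
im=get_image('wrist');a=cam('scene');b=cam('side');A=get_image('scene');B=get_image('side')
p,h,M,s=state();print(p,h,s['t'],s['ft_force'],s['grip_width'])
def top(n,c):
    l=[(np.round(d['location'],1).tolist(),round(d['p'],2)) for d in mark_of(n,c)[:2]];return l
for n in['canister','canister_eye','mat_top']: print(n,top(n,'scene'),top(n,'side'))
for n,c,k in[('mat','scene',a),('mat','side',b)]:
    d=cut_out(n,c)
    if d:
        e=cv2.fitEllipse(max(cv2.findContours(d[0]['mask'].astype(np.uint8),0,1)[0],key=len));print(n,c,e[0],onz(k,e[0][::-1],.004))
W=[[*p],[.50,-.02,p[2]],[.503,-.165,p[2]]]
for u,v in zip(W,W[1:]):print(to(M,np.array(u),v))
E
```

```text
[0.443  0.1091 0.211 ] -3.654662427968667 29.3833 [ 0.2237  0.856  -0.8582] 0.04945712006262454
canister [([185.3, 313.0], 0.79), ([385.1, 337.8], 0.16)] [([198.9, 357.2], 0.9)]
canister_eye [([141.0, 309.6], 0.97)] [([159.1, 358.4], 0.59)]
mat_top [([300.5, 234.4], 0.9), ([182.4, 313.8], 0.61)] [([263.4, 252.4], 0.76)]
mat scene (237.92678833007812, 302.92108154296875) [ 0.5084 -0.1682  0.004 ]
mat side (249.0589599609375, 263.6896667480469) [ 0.5061 -0.1688  0.004 ]
[  6.5  -5.  -11.5]
[  1.2  -5.6 -13.3]
```

```bash
python3 - <<'E'
from h import *
np.set_printoptions(precision=4,suppress=True)
a,b=cam('scene'),cam('side')
print(tri(a,(185.3,313),b,(198.9,357.2)),tri(a,(141,309.6),b,(159.1,358.4)))
p,h,M,s=state();print(s['t'],to(M,p,[.49,0,.19]),to(M,p,[.507,-.163,.16]))
E
```

```text
(array([0.4383, 0.1086, 0.1095]), np.float64(0.004865219510065316)) (array([0.4366, 0.1015, 0.2458]), np.float64(0.0010632325815822755))
29.7833 [  5.4  -2.4 -10.7] [  8.2  -5.9 -26.7]
```

send_rows:
  steps:
    - {"claw":1,"travel":[1.2,-0.6,-2.4],"twist":0}
    - {"claw":1,"travel":[2.6,-1.2,-5],"twist":0}
    - {"claw":1,"travel":[4,-1.8,-8],"twist":0}
    - {"claw":1,"travel":[5.4,-2.4,-11],"twist":0}
    - {"claw":1,"travel":[6,-3.2,-14.5],"twist":0}
    - {"claw":1,"travel":[6.6,-4,-18],"twist":0}
    - {"claw":1,"travel":[7.3,-4.8,-21.5],"twist":0}
    - {"claw":1,"travel":[8,-5.4,-24.5],"twist":0}
    - {"claw":1,"travel":[8.2,-5.9,-26.7],"twist":0}
    - {"claw":1,"travel":[8.2,-5.9,-26.7],"twist":0}

```text
t: 30.62
ee_pos: [0.5065, -0.1659, 0.1585]
ee_rot: [0.832, -0.554, 0.034, -0.016]
ft_force: [0.2, 1.0, -1.4]
grip_width: 0.0495
```

```bash
python3 - <<'E'
from h import *
np.set_printoptions(precision=4,suppress=True)
a,b=cam('scene'),cam('side');A=get_image('scene');B=get_image('side')
p,h,M,s=state();print(p,h,s['t'],s['ft_force'],s['grip_width'])
for n in['canister','canister_eye']:
    x,y=mark_of(n,'scene')[:1],mark_of(n,'side')[:1];print(n,x,y, tri(a,x[0]['location'],b,y[0]['location']) if x and y else '')
print(to(M,p,[.507,-.163,.102]))
save(cv2.resize(np.hstack([cv2.resize(A[180:360,150:390],(640,480)),cv2.resize(B[150:330,160:400],(640,480))]),(800,300)),'s8.png')
E
```

```text
[ 0.5066 -0.1631  0.1596] -3.5472228135060795 30.7167 [ 0.42    0.8247 -0.6686] 0.049702365507023394
canister [{'location': [286.2, 232.7], 'p': 0.7}] [{'location': [250.2, 243.9], 'p': 0.65}] (array([ 0.5142, -0.1719,  0.0831]), np.float64(0.0010050766264814478))
canister_eye [{'location': [249.4, 220.1], 'p': 0.82}] [{'location': [215.2, 235.6], 'p': 0.9}] (array([ 0.5025, -0.1722,  0.2008]), np.float64(0.0037163988233264145))
[ 0.3  5.3 -2.2]
```

View pics/s8.png

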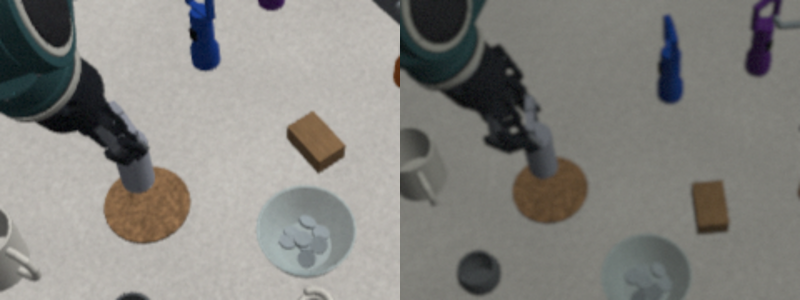

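The canister hangs upright above the mat centre, with the mug, carton and bowl clear. Lowering now.

send_rows:
  steps:
    - {"claw":1,"travel":[0,1.3,-0.5],"twist":0}
    - {"claw":1,"travel":[0.1,2.7,-1.1],"twist":0}
    - {"claw":1,"travel":[0.2,4,-1.7],"twist":0}
    - {"claw":1,"travel":[0.3,4.8,-2],"twist":0}
    - {"claw":1,"travel":[0.3,5.3,-2.2],"twist":0}
    - {"claw":1,"travel":[0.3,5.5,-2.3],"twist":0}
    - {"claw":1,"travel":[0.3,5.6,-2.3],"twist":0}
    - {"claw":1,"travel":[0.3,5.7,-2.4],"twist":0}
    - {"claw":1,"travel":[0.3,5.7,-2.4],"twist":0}
    - {"claw":1,"travel":[0.3,5.7,-2.4],"twist":0}

```text
t: 31.75
ee_pos: [0.5074, -0.1634, 0.0986]
ee_rot: [0.831, -0.554, 0.032, -0.015]
ft_force: [0.8, 0.7, -0.4]
grip_width: 0.0494
```

```bash
python3 - <<'E'
from h import *
np.set_printoptions(precision=4,suppress=True)
a,b=cam('scene'),cam('side');A=get_image('scene');B=get_image('side')
p,h,M,s=state();print(p,h,s['t'],s['ft_force'],s['grip_width'])
for n in['canister','canister_eye']:
    x,y=mark_of(n,'scene')[:1],mark_of(n,'side')[:1];print(n, tri(a,x[0]['location'],b,y[0]['location']) if x and y else '')
print(robot.sense()['ft_force'])
E
```

```text
[ 0.5074 -0.1634  0.0985] -3.498881473787954 31.85 [-0.2496  0.441  -1.0156] 0.04974448208530388
canister (array([ 0.5236, -0.1746,  0.0377]), np.float64(0.0008923835403475625))
canister_eye (array([ 0.499 , -0.1681,  0.1301]), np.float64(0.001515903682480104))
[-0.5842 -0.5666 -0.0541]
```

send_rows:
  steps:
    - {"claw":1,"travel":[0,0.1,0],"twist":0}
    - {"claw":1,"travel":[0,0.1,0],"twist":0}
    - {"claw":1,"travel":[0,0.2,-0.1],"twist":0}
    - {"claw":1,"travel":[0,0.2,-0.1],"twist":0}
    - {"claw":1,"travel":[0,0.2,-0.1],"twist":0}
    - {"claw":1,"travel":[0,0.2,-0.1],"twist":0}
    - {"claw":1,"travel":[0,0.2,-0.1],"twist":0}
    - {"claw":1,"travel":[0,0.2,-0.1],"twist":0}
    - {"claw":1,"travel":[0,0.2,-0.1],"twist":0}
    - {"claw":1,"travel":[0,0.2,-0.1],"twist":0}

```text
t: 32.88
ee_pos: [0.5077, -0.1634, 0.0969]
ee_rot: [0.832, -0.554, 0.032, -0.016]
ft_force: [-0.2, 0.7, 8.2]
grip_width: 0.0496
```

```bash
python3 - <<'E'
from h import *
f=[]
for i in range(3): f.append(robot.sense()['ft_force']);get_image('wrist')
print(np.mean(f,0),state()[0],robot.sense()['t'])
E
```

```text
[-0.17020428  1.01405302  8.21960618] [ 0.50767507 -0.16341826  0.09690768] 33.0333
```

Contact at 8 N, so the canister is standing on the mat. Releasing.

send_rows:
  steps:
    - {"claw":0.6,"travel":[0,-0.1,0],"twist":0}
    - {"claw":0.4,"travel":[0,-0.1,0],"twist":0}
    - {"claw":0.2,"travel":[0,-0.1,0],"twist":0}
    - {"claw":0,"travel":[0,-0.1,0],"twist":0}
    - {"claw":0,"travel":[0,-0.1,0],"twist":0}
    - {"claw":0,"travel":[0,-0.1,0],"twist":0}
    - {"claw":0,"travel":[0,-0.1,0],"twist":0}
    - {"claw":0,"travel":[0,-0.1,0],"twist":0}
    - {"claw":0,"travel":[0,-0.1,0],"twist":0}
    - {"claw":0,"travel":[0,-0.1,0],"twist":0}

```text
t: 33.87
ee_pos: [0.5072, -0.1638, 0.0968]
ee_rot: [0.832, -0.554, 0.032, -0.015]
ft_force: [-1.1, -0.0, -0.7]
grip_width: 0.0858
```

send_rows:
  steps:
    - {"claw":0,"travel":[0,-1,0],"twist":0}
    - {"claw":0,"travel":[0,-3,0],"twist":0}
    - {"claw":0,"travel":[0,-5,0],"twist":0}
    - {"claw":0,"travel":[0,-8,0],"twist":0}
    - {"claw":0,"travel":[0,-11,0],"twist":0}
    - {"claw":0,"travel":[0,-14,0],"twist":0}
    - {"claw":0,"travel":[0,-17,0],"twist":0}
    - {"claw":0,"travel":[0,-20,0],"twist":0}
    - {"claw":0,"travel":[0,-22,0],"twist":0}
    - {"claw":0,"travel":[0,-22,0],"twist":0}

```text
t: 34.7
ee_pos: [0.5099, -0.2502, 0.3048]
ee_rot: [0.831, -0.556, 0.031, -0.017]
ft_force: [-0.7, 0.1, 0.8]
grip_width: 0.0854
```

```bash
python3 - <<'E'
from h import *
np.set_printoptions(precision=4,suppress=True)
a,b,w=cam('scene'),cam('side'),cam('wrist');A=get_image('scene');B=get_image('side');W=get_image('wrist')
p,h,M,s=state();print(p,s['t'],s['ft_force'],s['grip_width'],np.abs(s['qvel']).max())
for n in['canister','canister_eye','torch_eye','mat_top']:
    for c in('scene','side','wrist'): print(n,c,[(np.round(d['location'],1).tolist(),round(d['p'],2)) for d in mark_of(n,c)[:3]])
save(cv2.resize(np.hstack([W,A]),(800,300)),'f.png')
E
```

```text
[ 0.5093 -0.2485  0.2995] 34.85 [ 0.7243  0.5893 -0.057 ] 0.08571038174898846 0.02011796812237066
canister scene [([298.8, 237.9], 0.84)]
canister side [([265.4, 248.1], 0.74)]
canister wrist [([220.3, 322.5], 0.57), ([301.5, 427.7], 0.36)]
canister_eye scene [([267.8, 228.8], 0.77)]
canister_eye side [([234.0, 241.1], 0.75), ([276.1, 342.7], 0.54), ([324.9, 308.3], 0.19)]
canister_eye wrist [([200.1, 312.8], 0.59), ([301.9, 426.4], 0.33)]
torch_eye scene [([171.8, 266.4], 0.98), ([135.6, 313.3], 0.97), ([175.2, 405.0], 0.84)]
torch_eye side [([224.6, 421.0], 0.72), ([147.3, 378.9], 0.66), ([168.2, 320.9], 0.55)]
torch_eye wrist []
mat_top scene [([302.4, 237.7], 0.63), ([386.9, 338.4], 0.32)]
mat_top side [([262.2, 248.9], 0.69)]
mat_top wrist [([218.7, 319.4], 0.7)]
```

View pics/f.png

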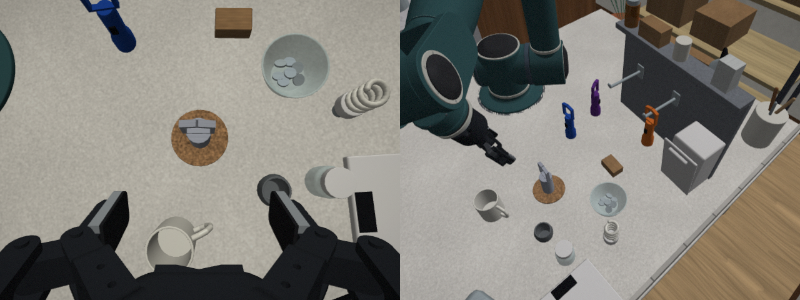

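The canister stands in the middle of the mat: in scene its base is at (299,238) and the mat centre at (302,238). The orange torch hangs on the spare hook, the bystanders look in place, and the arm is clear.

```bash
python3 - <<'E'
from h import *
a,b=cam('scene'),cam('side')
print('torch_eye',onz(a,(175.2,405),.225),onz(b,(224.6,421),.225),'can',onz(a,(298.8,237.9),.006),onz(b,(265.4,248.1),.006),'eye',onz(a,(267.8,228.8),.136),onz(b,(234,241.1),.136))
print(robot.sign_off())
E
```

```text
torch_eye [0.61564138 0.19062827 0.225     ] [0.61048198 0.18894214 0.225     ] can [ 0.5013414 -0.1627772  0.006    ] [ 0.5115253 -0.1714975  0.006    ] eye [ 0.50637397 -0.16646575  0.136     ] [ 0.50530163 -0.17004977  0.136     ]
the job is handed in; nothing more can be done
None
```

The job is handed in at about 35 s of the allowed 58. The torch hangs on the spare hook, and the canister stands upright near the middle of the cork mat.

**What I did:**
- I moved the orange torch first, with the tool straight down, while the canister stayed on its own hook.
- The rows cannot command a lean. I built one up to about 0.39 rad by repeatedly pushing the arm against its inner reach limit, where the commanded pose takes on the tilt the arm actually reached. This used 13 calls.
- With that lean I took the canister out from under the shelf board, lowered it until the mat pushed back at 8 N, opened the gripper and backed off.

**Last checks:**
- **Torch:** its eye is about 100 mm out on the spare bar and within about 5 mm of the bar's line. Those positions assume the resting height; I did not measure the height after letting go.
- **Canister:** its base and eye lie within about 8 mm of the mat centre (the limit is 36 mm), and it looks upright.
- **Arm and surroundings:** the gripper is open and clear, and the other objects looked unmoved in the last picture.

**What disagreed:** the two cameras differ by 5 mm on the torch eye and by up to 13 mm on the canister's base. While the canister was still gripped, the networks' base and eye points suggested a tilt I put down to noise; once it was released they agreed it is upright.

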